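# Sniff the gas box's lid seam with the docked leak probe

### The job

Draw the leak-probe wand straight out of its charging dock by its steel nose, lay it on the open two-saddle rest, let go, and take it again by its black handle. Then run its sprung tip slowly (about 2 to 3 cm/s) and without lifting along the floor of the L-shaped groove on top of the steel gas box, from the clamp-bar end round the corner to the hinge end, pressing only lightly. Finally lay the wand level back on the open rest and let go, leaving the other things on the bench where they are.

Things in the scene. Friction and masses are not known exactly. Their poses are not given: they have to be found in the camera images.
- wand: Leak-probe wand, 192 mm long, 120 g. Origin on the bar's flat underside; +x to the nose, +z up. Black handle x -100 to -12 mm, 26 mm wide and high. Steel nose x -12 to +92 mm, 20 mm wide, 22 mm high. At x = +85 mm a 12 mm tube points down to z = -26 mm, the thin sprung nib below it to z = -46 mm. Starts in the dock, handle in the sleeve, nose out
- handle (a point): grip point in the middle of the black handle, at wand x = -45 mm, z = +13 mm; axes as the wand's
- nose (a point): grip point on the steel nose, at wand x = +38 mm, z = +11 mm; axes as the wand's
- tip (a point): round lower end of the nib (6 mm across), 46 mm below the wand's underside at wand x = +85 mm when not pressed; it slides up with the nib
- nib (a joint): how far the sprung nib is pushed up into its tube: 0 free, 0.010 m the hard stop; spring 0.3 N to 1.3 N
- dock: White dock, fixed, origin on the bench. Block 75 mm high, 90 wide, x -5 to 118 mm; on it a grey roofed sleeve, x = 20 (open mouth, facing -x) to 118 mm (closed), inside 34 wide and 31 high, roof top z = 113 mm. The wand lies in it on z = 75 mm, its origin at dock x = 0, nose to dock -x; draw it out along dock -x by 85 mm or more before lifting or turning
- rest: Open metal rest, fixed, origin on the bench under its middle. Two saddles at x = +38 and -38 mm, 14 mm thick, 60 mm wide, tops at z = 75 mm with 9 mm high cheeks 48 mm apart. The wand lies along the rest's x, nose either way, the middle of its handle (point handle) over the rest's middle, underside at z = 75 mm
- gasbox: Steel box, fixed, origin on the bench under its middle; 130 (x) by 170 mm (y), flat top z = 60 mm. L-shaped groove in it, 12 wide, 6 deep, black floor at z = 54 mm: long leg at x = -40 from y = +50 to -50 mm, short leg at y = -50 from x = -40 to +20 mm (7 mm spare past each end). Clamp bar with two screws at y 64 to 78 mm, top z = 80; hinge barrel at x 34 to 46 mm, top z = 70
- seam_start (a point): start of the seam on the groove floor, the end by the clamp bar; axes as the gas box's
- seam_corner (a point): corner of the seam on the groove floor
- seam_end (a point): end of the seam on the groove floor, the end by the hinge
- clamp1: bystander: yellow tube clamp like scissors, 150 mm long, 11 mm high, lying flat; origin at its pivot
- clamp2: bystander: second yellow tube clamp, the same
- dish: bystander: clear culture dish, 94 mm across, 30 mm high; origin under its middle
- bottle: bystander: glass bottle, 70 mm across, 140 mm high; origin under its middle
- flask: bystander: conical glass flask, 100 mm across, 145 mm high; origin under its middle
- beaker: bystander: glass beaker, 76 mm across, 95 mm high; origin under its middle
- jar: bystander: white jar with red cap, 60 mm across, 80 mm high; origin under its middle
Mind the look-alikes: they are no part of the job. Leave any blue or purple look-alike of the rest alone.

How it is judged (in metres and radians):
On the way, in this order (a step that is already met when the one before it is completed fails the run):
1. the wand is out of the dock and lies level on the open rest, let go (z of wand in the frame of rest between 0.07 and 0.08 m and horizontal distance between handle and rest below 0.025 m and angle between the x axis of wand and the x axis of rest, either way round below 0.3 rad and angle between wand's own z axis and vertical below 0.1 rad and contact force between the fingers and wand below 0.1 N and linear speed of wand below 0.03 m/s), for 0.2 s.
2. wand held by its black handle, sprung tip lightly pressed in on the floor of the groove, at the clamp-bar end of the seam (8 mm either way) (x of tip in the frame of gasbox between -0.048 and -0.032 m and y of tip in the frame of gasbox between 0.042 and 0.058 m and z of tip in the frame of gasbox between 0.049 and 0.0575 m and value of joint nib above 0.0005 m and x of the grasp point in the frame of wand between -0.105 and -0.008 m and contact force between the fingers and wand above 0.5 N), for 0.2 s.
3. wand held by its black handle, sprung tip lightly pressed in on the floor of the groove, 20 mm along the seam (8 mm either way) (x of tip in the frame of gasbox between -0.048 and -0.032 m and y of tip in the frame of gasbox between 0.022 and 0.038 m and z of tip in the frame of gasbox between 0.049 and 0.0575 m and value of joint nib above 0.0005 m and x of the grasp point in the frame of wand between -0.105 and -0.008 m and contact force between the fingers and wand above 0.5 N), for 0.2 s.
4. wand held by its black handle, sprung tip lightly pressed in on the floor of the groove, 40 mm along the seam (8 mm either way) (x of tip in the frame of gasbox between -0.048 and -0.032 m and y of tip in the frame of gasbox between 0.002 and 0.018 m and z of tip in the frame of gasbox between 0.049 and 0.0575 m and value of joint nib above 0.0005 m and x of the grasp point in the frame of wand between -0.105 and -0.008 m and contact force between the fingers and wand above 0.5 N), for 0.2 s.
5. wand held by its black handle, sprung tip lightly pressed in on the floor of the groove, 60 mm along the seam (8 mm either way) (x of tip in the frame of gasbox between -0.048 and -0.032 m and y of tip in the frame of gasbox between -0.018 and -0.002 m and z of tip in the frame of gasbox between 0.049 and 0.0575 m and value of joint nib above 0.0005 m and x of the grasp point in the frame of wand between -0.105 and -0.008 m and contact force between the fingers and wand above 0.5 N), for 0.2 s.
6. wand held by its black handle, sprung tip lightly pressed in on the floor of the groove, 80 mm along the seam (8 mm either way) (x of tip in the frame of gasbox between -0.048 and -0.032 m and y of tip in the frame of gasbox between -0.038 and -0.022 m and z of tip in the frame of gasbox between 0.049 and 0.0575 m and value of joint nib above 0.0005 m and x of the grasp point in the frame of wand between -0.105 and -0.008 m and contact force between the fingers and wand above 0.5 N), for 0.2 s.
7. wand held by its black handle, sprung tip lightly pressed in on the floor of the groove, at the seam's corner (8 mm either way) (x of tip in the frame of gasbox between -0.048 and -0.032 m and y of tip in the frame of gasbox between -0.058 and -0.042 m and z of tip in the frame of gasbox between 0.049 and 0.0575 m and value of joint nib above 0.0005 m and x of the grasp point in the frame of wand between -0.105 and -0.008 m and contact force between the fingers and wand above 0.5 N), for 0.2 s.
8. wand held by its black handle, sprung tip lightly pressed in on the floor of the groove, 20 mm past the corner (8 mm either way) (x of tip in the frame of gasbox between -0.028 and -0.012 m and y of tip in the frame of gasbox between -0.058 and -0.042 m and z of tip in the frame of gasbox between 0.049 and 0.0575 m and value of joint nib above 0.0005 m and x of the grasp point in the frame of wand between -0.105 and -0.008 m and contact force between the fingers and wand above 0.5 N), for 0.2 s.
9. wand held by its black handle, sprung tip lightly pressed in on the floor of the groove, 40 mm past the corner (8 mm either way) (x of tip in the frame of gasbox between -0.008 and 0.008 m and y of tip in the frame of gasbox between -0.058 and -0.042 m and z of tip in the frame of gasbox between 0.049 and 0.0575 m and value of joint nib above 0.0005 m and x of the grasp point in the frame of wand between -0.105 and -0.008 m and contact force between the fingers and wand above 0.5 N), for 0.2 s.
10. wand held by its black handle, sprung tip lightly pressed in on the floor of the groove, at the hinge end of the seam (8 mm either way) (x of tip in the frame of gasbox between 0.012 and 0.028 m and y of tip in the frame of gasbox between -0.058 and -0.042 m and z of tip in the frame of gasbox between 0.049 and 0.0575 m and value of joint nib above 0.0005 m and x of the grasp point in the frame of wand between -0.105 and -0.008 m and contact force between the fingers and wand above 0.5 N), for 0.2 s.
At the end, for the whole second after the job is handed in: The wand lies still on both saddles of the open rest: along the rest within 0.3 rad (nose either way), level within 0.1 rad, its underside within 5 mm of the saddle tops' height and the middle of its handle within 25 mm of the rest's middle seen from above (all of step 1); the robot touches nothing.
It fails at once if the wand presses on the gas box with more than 20 N (contact force between wand and gasbox above 20 N).
It fails at once if a bystander is pushed more than 30 mm (distance of any of clamp1, clamp2, dish, bottle, flask, beaker, jar from where it was at the start of the episode above 0.03 m).
It also fails if it takes over 72 s, if anything falls off the work surface, if the arm or the gripper's body presses on something with over 40 N, if the wrist force passes 120 N, or if a joint passes its speed limit or range.

### The arm

A 6-joint arm with a two-finger parallel gripper is mounted at the origin on the work surface. World frame = base frame: x ahead of the robot, y to its left, z up, the work surface at z = 0. Lengths are in m, angles in degrees, forces in N, time in s.
With the tool pointing down it reaches from about 0.35 to 0.875 m from the base axis. Payload 4.2 kg.
Tool frame: the origin (TCP) lies on the mounting face of the last link; the fingertips stand 182 mm ahead of it and the grasp point (between the pads) lies 164 mm ahead of it (r.tcp_to_grasp is the distance from the TCP to the grasp point, in m); z points along the fingers, y is the line along which they close (so a half turn about z gives the same grasp; the last joint's range is limited). The gripper opens to 87 mm and grips with 3 to 60 N. Pads are 19 mm wide; open, the fingers measure 117 mm over their backs; the gripper's body (75 mm by 190 mm) begins 51 mm behind the grasp point.
Start: joints at [-51.016, 22.042, 0.453, 0, -68.411, -14.817], TCP at [0.256, -0.57, 0.405] pointing down, gripper open.
Joint ranges: [-179.83, 179.83], [-69.29, 118.12], [-61.27, 80.66], [-181.25, 117.63], [-171.15, -9.14], [-177.46, 177.46]. Speed limits (degrees/s): [159.86, 159.86, 180, 180, 180, 180].

### API

Orientations are given as a 3x3 rotation matrix whose columns are the frame's x, y, z axes.
In Python, from station import sense, eyes, r gives the robot as it stands.
- The arm moves only by the tool jog_arm, never from a script. Its argument "increments" is a list of rows, each a list of 4 numbers: the shift along the tool's x, y, z normalised to -1 to 1, where 1 is 0.02 m, then the turn about the tool's z normalised to -1 to 1, where 1 is 0.08 rad. A call has 1 to 10 rows; each row shifts and turns the commanded pose from where the row before left it, along the tool's axes as they then stand; what a row does not reach is not made up. A row lasts 1/10 s, in which the tool goes at most 50 mm and 8.59 degrees, less where a joint would pass 70% of its speed; a pose out of reach is approached as far as the arm can. A call with a number of a shift or a turn outside -1 to 1 is refused whole. A call with a gripper value outside its range is refused whole. "grip" is the finger opening in mm, from 0 to 87, set as the call begins (left out, the last holds). The fingers move at their own pace and stop on an object; the grip force is fixed at half the most. Time passes only in rows, so rows that do not move let the fingers close. It gives the time, the measured TCP pose, the force, the opening and the grip force at its end, in the units of the state.
- sense(): the state, without advancing time (a new reading comes with each control period).
- eyes.capture(name): name is "scene" or "top" or "wrist"; returns the picture (480x640x3 uint8, blue, green, red); there is no depth.
- eyes.get_calibration(name): a dict with "camera_matrix" (3x3 intrinsics, pixels), "R" (3x3) and "t" (3): a world point X has camera coordinates R X + t; the wrist camera has in their place "T_tool_cam" (4x4, takes a point from camera to tool coordinates, whose origin is the TCP and whose axes are the flange's). Camera axes: x right, y down, z forward; pixel columns grow to the right and rows downward; lengths in m; the calibration is good to about 2 mm. A picture is of the moment at which its call begins: read the wrist's pose just before it. get_calibration takes no time and is no camera call.
- r.finish_job(): hands the job in; it is judged then, once.
Trained networks look in the newest picture that a camera, given by its name, has taken for a name from the list of things; names that differ only in an ending like _2 or _b are one class to them, and where a whole thing is asked for, a point or a joint stands for the part that bears it (a point fixed in the world has none). Each returns a list of dicts, best first, with "conf" (0 to 1); they miss things now and then, are a little off and sometimes report something else, mostly with a low value. They report only what shows in the picture. A call takes as long as a camera call. They do not tell look-alikes from the thing itself.
- eyes.spot_in(camera, name): "centre" ([x, y, z] in m, in world coordinates, good to about 4 mm: the middle of the surface that is visible of it).
- eyes.outline_of(camera, name): "mask" (480x640 bool, what is visible of it).
The state is a dict: "time_s": time; "joints": joint angles; "joint_velocities": joint speeds; "effort": joint torques, N m; "tcp_pos": TCP position; "ee_rot": TCP orientation; "wrist_force": force on the tool from outside, world axes, zero at the start; "moment": the same for the moment, N m; "gripper_width": opening from 0.0 (shut) to 1.0 (fully open); "gripper_force": force on a finger pad.
Only numpy, scipy, OpenCV 4.12 (cv2) and the standard library are available. Lean on these libraries where they do the work, as an engineer would, in place of code of your own. Each camera call takes 0.05 s, during which the arm holds its last target. There are 200 camera calls.

## Working session

There is one attempt and no reset: what is moved stays moved. The work goes in short steps, Python scripts to look and compute and a tool call to move; the robot and the scene stay as the last step left them, time stands still between calls to the robot, and variables do not carry over. Pictures are saved under pics/ and viewed, at most 13 in all, crops included, and the job is handed in when it is done.

Besides the shell and the picture viewer there is one more tool, called after ">>>" by a JSON object that holds its "fn" and its "kwargs", one argument or row to a line. jog_arm: Moves the arm, as the interface text tells. Its arguments: {"type":"object","properties":{"increments":{"type":"array"},"grip":{"type":"number"}},"required":["increments"]}

```bash
ls; mkdir -p pics; python3 - <<'E'
from station import sense, eyes, r
import cv2,numpy as np
for c in ("scene","top"):
    cv2.imwrite(f"pics/{c}0.png",eyes.capture(c))
    k=eyes.get_calibration(c);R=np.array(k["R"]);print(c,np.round(-R.T@np.array(k["t"]),3),np.round(R[2],2))
    for n in "wand dock rest gasbox clamp1 dish bottle flask beaker jar".split():
        print(n,[(np.round(d["centre"],3).tolist(),round(d["conf"],2)) for d in eyes.spot_in(c,n)])
s=sense();print(s["time_s"],s["tcp_pos"],np.round(s["ee_rot"],3).tolist(),r.tcp_to_grasp)
print(eyes.get_calibration("wrist"))
E
```

```text
pics
scene [1.167 0.143 1.239] [-0.49 -0.11 -0.87]
wand [([0.488, -0.278, 0.094], 0.53)]
dock [([0.612, -0.273, 0.071], 0.8)]
rest [([0.792, 0.302, 0.01], 0.96), ([0.593, 0.27, 0.019], 0.91), ([0.373, 0.306, 0.029], 0.83), ([0.243, 0.402, 0.035], 0.71), ([0.431, -0.42, 0.059], 0.65)]
gasbox [([0.493, -0.275, 0.094], 0.69), ([0.586, 0.013, 0.062], 0.59)]
clamp1 [([0.751, 0.069, 0.01], 0.8), ([0.386, 0.064, 0.014], 0.66)]
dish [([0.768, -0.111, 0.026], 0.68)]
bottle [([0.579, 0.44, 0.094], 0.71)]
flask [([0.754, 0.069, 0.009], 0.73), ([0.587, -0.428, 0.055], 0.67)]
beaker [([0.374, 0.498, 0.063], 0.95)]
jar [([0.429, -0.424, 0.063], 0.81), ([0.586, 0.016, 0.058], 0.71)]
top [ 0.22  -0.003  1.48 ] [ 0.19  0.02 -0.98]
wand [([0.499, -0.284, 0.1], 0.96)]
dock [([0.583, -0.282, 0.074], 0.64)]
rest [([0.223, 0.398, 0.008], 0.8), ([0.608, 0.269, 0.008], 0.77), ([0.368, 0.3, 0.009], 0.68)]
gasbox [([0.567, 0.012, 0.06], 0.74)]
clamp1 [([0.389, 0.063, 0.005], 0.85), ([0.747, 0.068, 0.01], 0.76)]
dish [([0.763, -0.114, 0.031], 0.78)]
bottle [([0.551, 0.438, 0.096], 0.75)]
flask [([0.558, -0.431, 0.058], 0.82)]
beaker [([0.748, 0.066, 0.01], 0.69), ([0.381, 0.508, 0.058], 0.66)]
jar [([0.414, -0.427, 0.082], 0.85)]
1.1 [ 0.25586319 -0.57020564  0.40474291] [[-0.912, -0.409, -0.0], [-0.409, 0.912, 0.0], [0.0, 0.0, -1.0]] 0.1635
{'camera_matrix': array([[407.98262714,   0.        , 313.02224619],
       [  0.        , 407.98262714, 242.7097495 ],
       [  0.        ,   0.        ,   1.        ]]), 'T_tool_cam': array([[ 5.77197295e-04, -9.58081577e-01, -2.86494954e-01,
         7.91170106e-02],
       [ 9.99999792e-01,  6.35628753e-04, -1.10951426e-04,
         4.42685476e-04],
       [ 2.88404947e-04, -2.86494830e-01,  9.58081745e-01,
         2.01983665e-02],
       [ 0.00000000e+00,  0.00000000e+00,  0.00000000e+00,
         1.00000000e+00]])}
```

View pics/scene0.png

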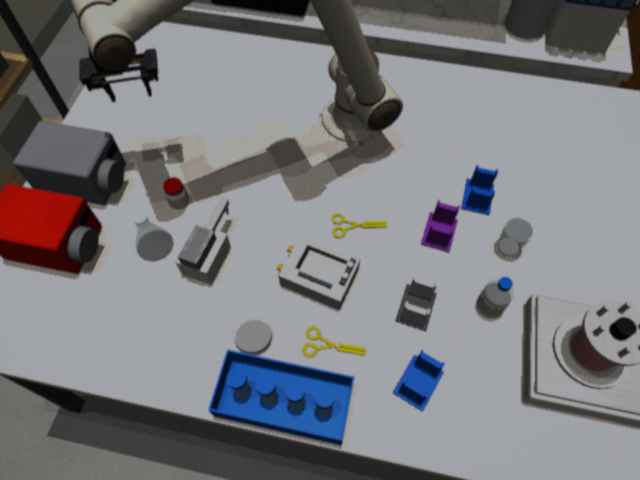

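View pics/top0.png

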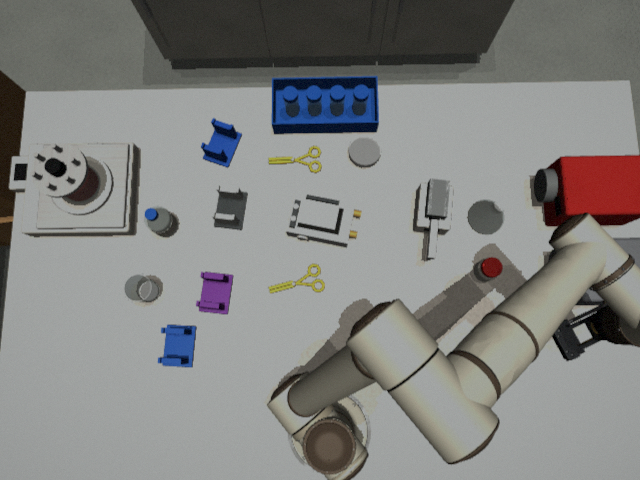

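The look-alikes for the rest are in the top picture: grey at (230,208), blue at (222,143) and (177,345), and purple at (214,292). I take the grey one, at about (0.6, 0.27). The wand and dock are at (433,220) and the gas box is at (323,220). I'll check these in a close crop.

```bash
python3 - <<'E'
import cv2,numpy as np
t=cv2.imread("pics/top0.png");s=cv2.imread("pics/scene0.png")
z=lambda im,x,y,w,h:cv2.resize(im[y:y+h,x:x+w],(400,300),interpolation=cv2.INTER_CUBIC)
m=np.vstack([np.hstack([z(t,280,187,88,66),z(t,195,175,72,54)]),np.hstack([z(t,385,170,128,96),z(s,270,235,100,75)])])
cv2.imwrite("pics/m1.png",m)
E
```

```text
(no output)
```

View pics/m1.png

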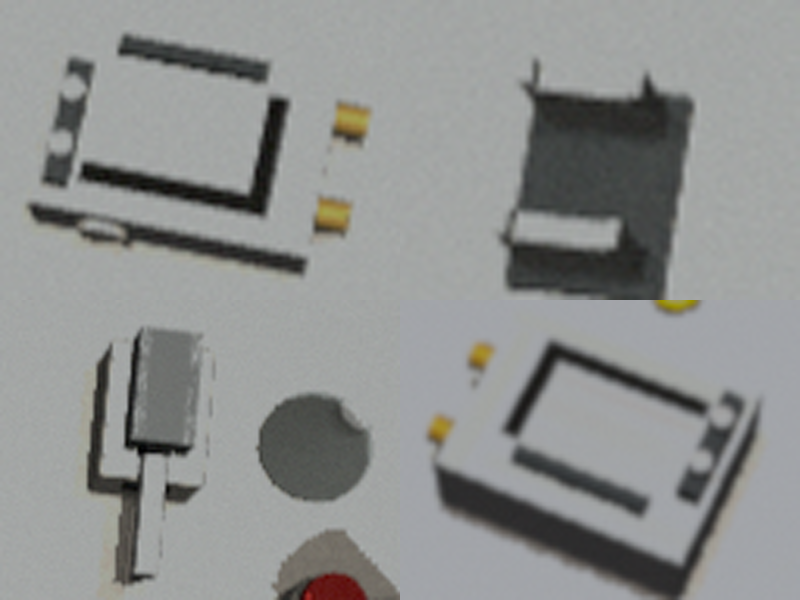

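The crop confirms the layout. The clamp bar with its two screws is at the left (+y). The long groove leg runs along the robot side, and the short leg rises on the right to near the grey hinge bar. The grey saddle rest is the open one, and the wand nose points to the robot (−x).

```bash
cat > h.py <<'E'
from station import sense, eyes, r
import cv2,numpy as np
from scipy.optimize import least_squares
def cam(c,s=None):
    k=eyes.get_calibration(c);K=np.array(k["camera_matrix"])
    if c!="wrist": return K,np.array(k["R"]),np.array(k["t"])
    s=s or sense();T=np.eye(4);T[:3,:3]=s["ee_rot"];T[:3,3]=s["tcp_pos"]
    M=np.linalg.inv(T@np.array(k["T_tool_cam"]));return K,M[:3,:3],M[:3,3]
def w(C,p,z):
    K,R,t=C;o=-R.T@t;d=R.T@np.linalg.inv(K)@np.array([p[0],p[1],1.]);return (o+d*(z-o[2])/d[2])
def proj(C,X):
    K,R,t=C;q=(K@(R@np.atleast_2d(X).T+t[:,None])).T;return q[:,:2]/q[:,2:]
def place(P,x,y,a):
    c,s=np.cos(a),np.sin(a);P=np.array(P,float);Q=P.copy();Q[:,0]=x+c*P[:,0]-s*P[:,1];Q[:,1]=y+s*P[:,0]+c*P[:,1];return Q
def fit(obs,x0):  # obs: list of (cam, objpts, pixels)
    f=lambda v:np.concatenate([(proj(C,place(P,*v))-np.array(p)).ravel() for C,P,p in obs])
    s=least_squares(f,x0,loss="soft_l1");return s.x,np.sqrt(np.mean(s.fun**2))
E
python3 - <<'E'
from h import *
T=cam("top");S=cam("scene")
def m(o,sc,oo,pts): return [(o[0]+(x-oo[0]+.5)/sc-.5,o[1]+(y-oo[1]+.5)/sc-.5) for x,y in pts]
np.set_printoptions(precision=4,suppress=True)
# gasbox: groove outer rim corner(-46,-56), start outer(-46,57), start inner(-34,57), inner corner (-34,-44), end outer (27,-56), end inner(27,-44), clamp bar z80? corners skip x
P=[[-.046,-.056,.06],[-.046,.057,.06],[-.034,.057,.06],[-.034,-.044,.06],[.027,-.056,.06],[.027,-.044,.06]]
g=fit([(T,P,m((280,187),400/88,(0,0),[(264,214),(80,178),(84,162),(250,196),(290,99),(272,98)]))],[.58,.01,0]);print("box",g)
# dock roof
rp=m((385,170),3.125,(0,300),[(147,328),(204,332),(191,448),(133,442)])
for p in rp: print("roof",w(T,p,.113))
np_=m((385,170),3.125,(0,300),[(152,452),(137,573),(157,575)])
for p in np_: print("nose",w(T,p,.097))
# rest saddle/base corners
for p in m((195,175),400/72,(400,0),[(538,93),(692,96),(667,300),(506,288)]): print("rest",w(T,p,.0))
for p in m((195,175),400/72,(400,0),[(512,212),(619,218),(618,250),(512,238)]): print("saddle",w(T,p,.075))
E
```

```text
box (array([ 0.5705,  0.0124, -0.2197]), np.float64(0.3443802071765538))
roof [ 0.6495 -0.2809  0.113 ]
roof [ 0.6453 -0.3286  0.113 ]
roof [ 0.5449 -0.3123  0.113 ]
roof [ 0.5507 -0.2644  0.113 ]
nose [ 0.5457 -0.283   0.097 ]
nose [ 0.4426 -0.2654  0.097 ]
nose [ 0.4407 -0.2819  0.097 ]
rest [0.6566 0.3049 0.    ]
rest [0.6537 0.225  0.    ]
rest [0.5461 0.2361 0.    ]
rest [0.5535 0.3186 0.    ]
saddle [0.5745 0.3004 0.075 ]
saddle [0.5708 0.2481 0.075 ]
saddle [0.5548 0.2482 0.075 ]
saddle [0.5615 0.3001 0.075 ]
```

>>> {"fn": "jog_arm", "kwargs": {
  "increments": [
    [-0.98, 0.5, 0.1, 0],
    [-0.98, 0.5, 0.1, 0],
    [-0.98, 0.5, 0.1, 0],
    [-0.98, 0.5, 0.1, 0],
    [-0.98, 0.5, 0.1, 0],
    [-0.98, 0.5, 0.1, 0],
    [-0.98, 0.5, 0.1, 0],
    [-0.98, 0.5, 0.1, 0],
    [-0.98, 0.5, 0.1, 0],
    [-0.98, 0.5, 0.1, 0]
  ],
  "grip": 60
}}

```text
time_s: 2.1
tcp_pos: [0.3943, -0.398, 0.3848]
ee_rot: [[-0.912, -0.409, 0.0], [-0.409, 0.912, -0.0], [-0.0, -0.0, -1.0]]
wrist_force: [0.4, 0.4, 0.6]
gripper_width: 0.689
gripper_force: 0.0
```

>>> {"fn": "jog_arm", "kwargs": {
  "increments": [
    [-0.98, 0.5, 0.1, 0],
    [-0.98, 0.5, 0.1, 0],
    [-0.98, 0.5, 0.1, 0],
    [-0.98, 0.5, 0.1, 0],
    [-0.98, 0.5, 0.1, 0],
    [-0.98, 0.5, 0.1, 0],
    [-0.98, 0.5, 0.1, 0],
    [0, 0, 0, 1],
    [0, 0, 0, 1],
    [0, 0, 0, 1]
  ]
}}

```text
time_s: 3.1
tcp_pos: [0.4905, -0.2784, 0.3708]
ee_rot: [[-0.984, -0.178, 0.0], [-0.178, 0.984, -0.0], [-0.0, -0.0, -1.0]]
wrist_force: [0.4, 0.4, 1.4]
gripper_width: 0.691
gripper_force: 0.0
```

>>> {"fn": "jog_arm", "kwargs": {
  "increments": [
    [0, 0, 0, 1],
    [0, 0, 0, 1],
    [0, 0, 0, 1],
    [0, 0, 0, 1],
    [0, 0, 0, 0.3],
    [0, 0, 0, 0]
  ]
}}

```text
time_s: 3.7
tcp_pos: [0.4903, -0.2787, 0.3708]
ee_rot: [[-0.987, 0.161, 0.0], [0.161, 0.987, -0.0], [-0.0, -0.0, -1.0]]
wrist_force: [-0.0, 0.6, -0.1]
gripper_width: 0.688
gripper_force: 0.0
```

```bash
cat >> h.py <<'E'
np.set_printoptions(precision=4,suppress=True)
def yaw(s): return np.degrees(np.arctan2(s["ee_rot"][1][0],s["ee_rot"][0][0]))
def st():
    s=sense();print("t",round(s["time_s"],2),"tcp",np.array(s["tcp_pos"]),"yaw",round(yaw(s),2),"j",np.round(s["joints"],0),"F",np.round(s["wrist_force"],1),"w",round(s["gripper_width"]*87,1),round(s["gripper_force"],1));return s
def go(x,y,z,ya):
    "grasp-point target -> units in present tool axes"
    s=sense();d=np.array([x,y,z+r.tcp_to_grasp])-s["tcp_pos"];print("units",np.array(s["ee_rot"]).T@d/.02,"turn",-np.radians((ya-yaw(s)+180)%360-180)/.08)
E
python3 - <<'E'
from h import *
s=st();i=eyes.capture("wrist");cv2.imwrite("pics/w1.png",i)
C=cam("wrist",s)
for n in ("wand","dock"): print(n,[(d["centre"],d["conf"]) for d in eyes.spot_in("wrist",n)])
# overlay prediction
for p in proj(C,[[.4905,-.279,.097],[.437,-.270,.097]]): cv2.circle(i,tuple(int(v) for v in p),4,(0,0,255),1)
cv2.imwrite("pics/w1.png",i)
E
```

```text
t 3.7 tcp [ 0.4903 -0.2787  0.3708] yaw 170.76 j [-13.  18. -11.   0. -61. -86.] F [-0.   0.6 -0.1] w 59.9 0.0
wand [([0.4934, -0.2798, 0.098], 0.91), ([0.5531, -0.2949, 0.0684], 0.33)]
dock [([0.5525, -0.2958, 0.0705], 0.82)]
```

View pics/w1.png

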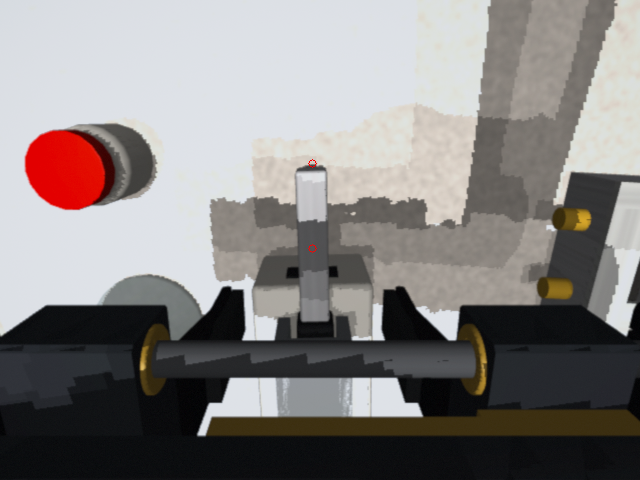

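The picture shows the nose at columns 297–326, with its end at row 169. It is centred between the fingers and aligned, about 5 mm further out than I predicted. I'll descend and grip.

>>> {"fn": "jog_arm", "kwargs": {
  "increments": [
    [-0.2, 0, 0.87, 0],
    [0, 0, 0.87, 0],
    [0, 0, 0.87, 0],
    [0, 0, 0.87, 0],
    [0, 0, 0.87, 0],
    [0, 0, 0.87, 0],
    [0, 0, 0.85, 0],
    [0, 0, 0, 0],
    [0, 0, 0, 0]
  ]
}}

```text
time_s: 4.75
tcp_pos: [0.4945, -0.2794, 0.2496]
ee_rot: [[-0.987, 0.161, -0.0], [0.161, 0.987, -0.0], [0.0, -0.0, -1.0]]
wrist_force: [0.4, -0.1, 0.6]
gripper_width: 0.686
gripper_force: 0.0
```

>>> {"fn": "jog_arm", "kwargs": {
  "increments": [
    [0, 0, 0, 0],
    [0, 0, 0, 0],
    [0, 0, 0, 0],
    [0, 0, 0, 0],
    [0, 0, 0, 0],
    [0, 0, 0, 0]
  ],
  "grip": 0
}}

```text
time_s: 5.35
tcp_pos: [0.4942, -0.2793, 0.2494]
ee_rot: [[-0.987, 0.161, 0.0], [0.161, 0.987, 0.0], [-0.0, 0.0, -1.0]]
wrist_force: [-1.0, 1.8, -0.7]
gripper_width: 0.233
gripper_force: 12.2
```

>>> {"fn": "jog_arm", "kwargs": {
  "increments": [
    [0, 0, 0, 0],
    [0.3, 0, 0, 0],
    [0.5, 0, 0, 0],
    [0.6, 0, 0, 0],
    [0.6, 0, 0, 0],
    [0.7, 0, 0, 0],
    [0.7, 0, 0, 0],
    [0.7, 0, 0, 0],
    [0.6, 0, 0, 0],
    [0.5, 0, 0, 0]
  ]
}}

```text
time_s: 6.35
tcp_pos: [0.3901, -0.2623, 0.2494]
ee_rot: [[-0.987, 0.162, -0.001], [0.162, 0.987, 0.0], [0.001, 0.0, -1.0]]
wrist_force: [0.7, 0.4, -0.6]
gripper_width: 0.229
gripper_force: 29.8
```

>>> {"fn": "jog_arm", "kwargs": {
  "increments": [
    [0, 0, 0, 0],
    [0, 0, -0.3, 0],
    [0, 0, -0.7, 0],
    [0, 0, -1, 0],
    [0, 0, -1, 0],
    [0, 0, -1, 0],
    [0, 0, -1, 0],
    [0, 0, -0.5, 0],
    [0, 0, 0, 0]
  ]
}}

```text
time_s: 7.25
tcp_pos: [0.3922, -0.2627, 0.3608]
ee_rot: [[-0.987, 0.161, 0.004], [0.161, 0.987, -0.001], [-0.004, -0.001, -1.0]]
wrist_force: [0.5, 0.7, -1.4]
gripper_width: 0.221
gripper_force: 29.8
```

```bash
python3 - <<'E'
from h import *
s=st();i=eyes.capture("wrist");j=eyes.capture("top");k=eyes.capture("scene")
m=np.vstack([np.hstack([cv2.resize(i,(400,300)),cv2.resize(j[150:300,330:530],(400,300))]),np.hstack([cv2.resize(j[175:229,195:267],(400,300),interpolation=cv2.INTER_CUBIC),cv2.resize(k[270:333,380:464],(400,300),interpolation=cv2.INTER_CUBIC)])])
cv2.imwrite("pics/m2.png",m)
for n in ("wand",): print(n,[(d["centre"],d["conf"]) for d in eyes.spot_in("wrist",n)],[(d["centre"],d["conf"]) for d in eyes.spot_in("scene",n)])
E
```

```text
t 7.25 tcp [ 0.3922 -0.2627  0.3608] yaw 170.72 j [-14.   9. -24.   0. -56. -85.] F [ 0.5  0.7 -1.4] w 19.2 29.8
wand [([0.3696, -0.2609, 0.2112], 0.95)] [([0.4712, -0.2702, 0.2041], 0.95)]
```

View pics/m2.png

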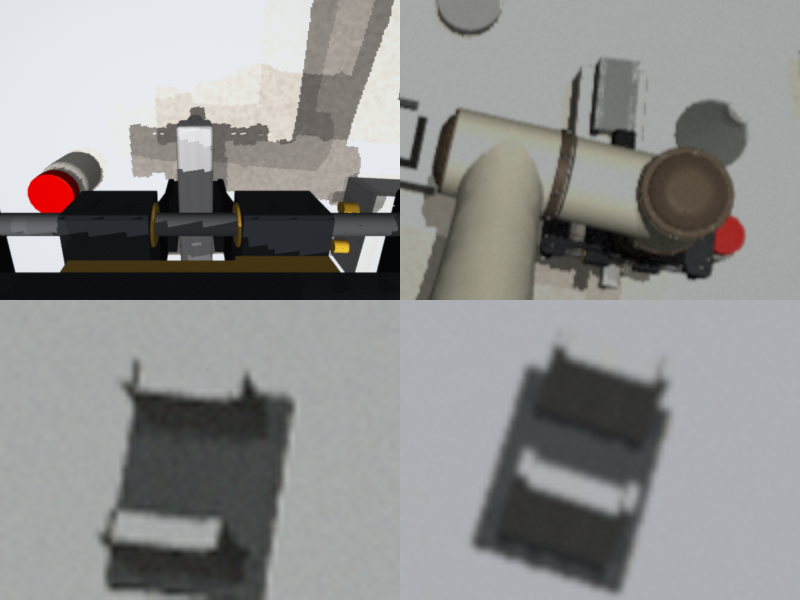

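The wand is held and out of the sleeve, its nose gripped centrally. In the lower crops the rest's two bright saddle tops show clearly. I'll compute the rest pose from them.

```bash
python3 - <<'E'
from h import *
T=cam("top");S=cam("scene")
for C,a,b in ((T,(229.2,189.9),(224.7,216.4)),(S,(417.2,308.2),(424.1,283.0))):
    p,q=w(C,a,.075),w(C,b,.075);print(p,q,(p+q)/2,np.degrees(np.arctan2(*(p-q)[1::-1])))
# target: wand nose dir yaw 174, handle over rest mid -> nose grip 83 mm beyond
x,y,a=.603,.271,np.radians(-6)
# hold offset: gripped at wand x: nose end measured .4417 vs grasp
go(x-.083*np.cos(a),y-.083*np.sin(a),.16,174)
E
```

```text
[0.6381 0.2626 0.075 ] [0.564  0.2731 0.075 ] [0.601  0.2679 0.075 ] -8.112499941363161
[0.6394 0.2677 0.075 ] [0.5692 0.2763 0.075 ] [0.6043 0.272  0.075 ] -7.0056741655008805
units [-1.99   27.7917  1.7427] turn -0.7205286744096624
```

>>> {"fn": "jog_arm", "kwargs": {
  "increments": [
    [0, 0.5, 0, 0],
    [-0.1, 0.9, 0, 0],
    [-0.1, 1, 0, 0],
    [-0.1, 1, 0, 0],
    [-0.1, 1, 0, 0],
    [-0.1, 1, 0, 0],
    [-0.1, 1, 0, 0],
    [-0.1, 1, 0, 0],
    [-0.1, 1, 0, 0],
    [-0.1, 1, 0, 0]
  ]
}}

```text
time_s: 8.5
tcp_pos: [0.4396, -0.0786, 0.359]
ee_rot: [[-0.987, 0.161, -0.001], [0.161, 0.987, 0.0], [0.001, -0.0, -1.0]]
wrist_force: [-0.1, 0.1, -1.4]
gripper_width: 0.228
gripper_force: 29.8
```

>>> {"fn": "jog_arm", "kwargs": {
  "increments": [
    [-0.1, 1, 0, 0],
    [-0.1, 1, 0, 0],
    [-0.1, 1, 0, 0],
    [-0.1, 1, 0, 0],
    [-0.1, 1, 0, 0],
    [-0.1, 1, 0, 0],
    [-0.1, 1, 0, 0],
    [-0.1, 1, 0, 0],
    [-0.1, 1, 0, 0],
    [-0.1, 1, 0, 0]
  ]
}}

```text
time_s: 9.5
tcp_pos: [0.4916, 0.1156, 0.3589]
ee_rot: [[-0.987, 0.161, -0.001], [0.161, 0.987, -0.0], [0.001, -0.0, -1.0]]
wrist_force: [-0.0, 0.4, -2.0]
gripper_width: 0.227
gripper_force: 29.8
```

>>> {"fn": "jog_arm", "kwargs": {
  "increments": [
    [0, 1, 0, 0],
    [0, 1, 0, 0],
    [0, 1, 0, 0],
    [0, 1, 0, 0],
    [0, 1, 0, 0],
    [0, 1, 0, 0],
    [0, 1, 0, 0],
    [0, 0.9, 0, 0],
    [0, 0.5, 0, -0.43],
    [0, 0, 0, 0]
  ]
}}

```text
time_s: 10.5
tcp_pos: [0.5191, 0.2814, 0.359]
ee_rot: [[-0.992, 0.125, -0.0], [0.125, 0.992, -0.0], [0.0, -0.0, -1.0]]
wrist_force: [0.5, 0.4, -1.4]
gripper_width: 0.23
gripper_force: 29.8
```

```bash
python3 - <<'E'
from h import *
s=st();k=eyes.capture("scene");C=cam("scene");T=cam("top");j=eyes.capture("top")
c=np.radians(172.7);P=[]
# predicted wand underside/top outline from the grip (hold at wand x=.038)
g=np.array(s["tcp_pos"])-[0,0,r.tcp_to_grasp];
for a,b,z in ((-.138,.013,.015),(-.138,-.013,.015),(-.138,-.013,-.011),(-.05,.013,.015),(-.05,-.013,.015)): P.append(place([[a,b,z]],0,0,np.radians(yaw(s)))[0]+g)
for p in proj(C,P): cv2.circle(k,tuple(np.round(p).astype(int)),1,(0,0,255),-1)
cv2.imwrite("pics/s3.png",cv2.resize(k[210:335,350:510],(640,500),interpolation=cv2.INTER_CUBIC))
print([(d["centre"],d["conf"]) for d in eyes.spot_in("scene","wand")])
go(.5197,.2805,.0865,172.7)
E
```

```text
t 10.5 tcp [0.5191 0.2814 0.359 ] yaw 172.81 j [  44.   21.   -8.    0.  -61. -141.] F [ 0.5  0.4 -1.4] w 20.0 29.8
[([0.5951, 0.2719, 0.2067], 0.94)]
units [-0.0438  0.0576  5.4621] turn -0.011603145477038656
```

View pics/s3.png

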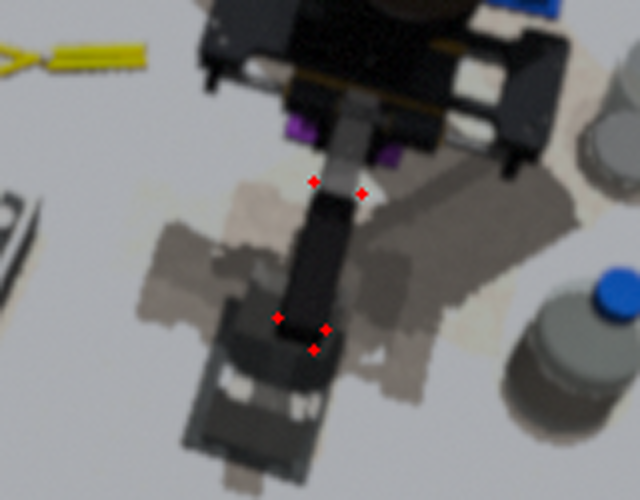

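The handle hangs over the rest, lined up with it. The predicted dots fall about 1–2 px from its ends, so the wand sits a few mm further out. I'll lower it, going gently near contact.

>>> {"fn": "jog_arm", "kwargs": {
  "increments": [
    [0.1, 0.03, 1, 0],
    [0.1, 0.03, 1, 0],
    [0, 0, 1, 0],
    [0, 0, 1, 0],
    [0, 0, 0.6, 0],
    [0, 0, 0.4, 0],
    [0, 0, 0.1, 0],
    [0, 0, 0.1, 0],
    [0, 0, 0, 0]
  ]
}}

```text
time_s: 11.55
tcp_pos: [0.5153, 0.2818, 0.2559]
ee_rot: [[-0.992, 0.127, 0.001], [0.127, 0.992, 0.001], [-0.001, 0.001, -1.0]]
wrist_force: [0.6, -0.1, -2.0]
gripper_width: 0.223
gripper_force: 29.8
```

>>> {"fn": "jog_arm", "kwargs": {
  "increments": [
    [0, 0, 0.1, 0],
    [0, 0, 0.1, 0],
    [0, 0, 0, 0]
  ]
}}

```text
time_s: 11.85
tcp_pos: [0.515, 0.2817, 0.2513]
ee_rot: [[-0.992, 0.127, -0.0], [0.127, 0.992, -0.0], [0.0, -0.0, -1.0]]
wrist_force: [-0.1, 0.3, -1.3]
gripper_width: 0.227
gripper_force: 29.8
```

>>> {"fn": "jog_arm", "kwargs": {
  "increments": [
    [0, 0, 0.07, 0],
    [0, 0, 0.06, 0],
    [0, 0, 0, 0],
    [0, 0, 0, 0]
  ]
}}

```text
time_s: 12.25
tcp_pos: [0.5151, 0.2818, 0.2492]
ee_rot: [[-0.992, 0.127, 0.0], [0.127, 0.992, 0.0], [-0.0, 0.0, -1.0]]
wrist_force: [-1.8, 0.5, 2.5]
gripper_width: 0.23
gripper_force: 29.8
```

Contact (+2.5 N). I'll release, rise, and back off to look.

>>> {"fn": "jog_arm", "kwargs": {
  "increments": [
    [0, 0, 0, 0],
    [0, 0, 0, 0],
    [0, 0, 0, 0],
    [0, 0, 0, 0],
    [0, 0, 0, 0],
    [0, 0, -0.5, 0],
    [0, 0, -1, 0],
    [0, 0, -1, 0],
    [0, 0, -1, 0],
    [0, 0, -1, 0]
  ],
  "grip": 50
}}

```text
time_s: 13.25
tcp_pos: [0.515, 0.2817, 0.3405]
ee_rot: [[-0.992, 0.127, 0.001], [0.127, 0.992, 0.001], [-0.001, 0.001, -1.0]]
wrist_force: [0.2, 0.1, -0.3]
gripper_width: 0.572
gripper_force: 0.0
```

```bash
python3 - <<'E'
from h import *
s=st();i=eyes.capture("wrist");C=cam("wrist",s)
m=eyes.outline_of("wrist","wand");print([(d["conf"],d["mask"].sum()) for d in m])
print([(d["centre"],d["conf"]) for d in eyes.spot_in("wrist","wand")],[(d["centre"],d["conf"]) for d in eyes.spot_in("wrist","rest")])
k=eyes.capture("scene");cs=cam("scene")
g=np.array([.5151,.2818,.086])
P=np.array([place([[a,b,z]],0,0,np.radians(172.7))[0]+g for a,b,z in ((-.138,.013,.015),(-.138,-.013,.015),(-.138,-.013,-.011),(-.05,.013,.015),(-.05,-.013,.015),(.054,.01,.011),(.054,-.01,.011),(-.05,.01,.011),(-.05,-.01,.011))])
for c,im in ((C,i),(cs,k)):
    for p in proj(c,P): cv2.circle(im,tuple(np.round(p).astype(int)),1,(0,0,255),-1)
z=cv2.resize(k[220:340,350:510],(480,360),interpolation=cv2.INTER_CUBIC)
o=np.zeros((600,800,3),np.uint8);o[:360,:480]=cv2.resize(i,(480,360));o[240:600,320:]=z
o[:240,:320]=0
o=np.vstack([np.hstack([cv2.resize(i,(400,300)),cv2.resize(k[220:340,350:510],(400,300),interpolation=cv2.INTER_CUBIC)])])
cv2.imwrite("pics/m4.png",o)
E
```

```text
t 13.25 tcp [0.515  0.2817 0.3405] yaw 172.68 j [  44.   21.  -10.    0.  -58. -142.] F [ 0.2  0.1 -0.3] w 49.8 0.0
[(0.61, np.int64(7650))]
[([0.5313, 0.2771, 0.0859], 0.72)] [([0.3999, 0.3018, 0.0071], 0.74), ([0.3941, 0.4753, 0.0382], 0.66), ([0.56, 0.2677, 0.0493], 0.65), ([0.5265, 0.0838, 0.0548], 0.49), ([0.5408, 0.4364, 0.0858], 0.38)]
```

View pics/m4.png

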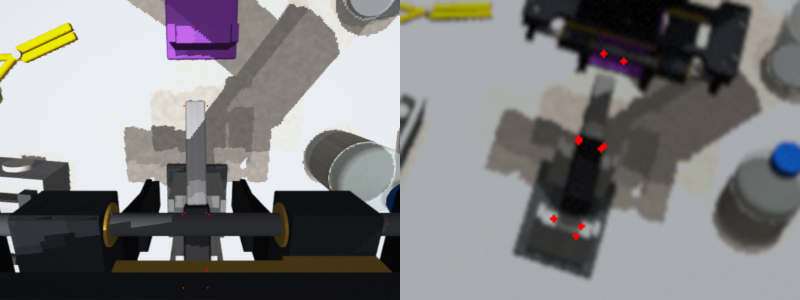

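```bash
python3 - <<'E'
from h import *
C=cam("wrist");a=w(C,(312,161),.097);b=w(C,(315,329),.097);print(a,b,np.linalg.norm(a-b))
u=(a-b)/np.linalg.norm(a-b);print("yaw",np.degrees(np.arctan2(u[1],u[0])))
o=(a-u*.092+b+u*.012)/2;h=o-u*.045;print("origin",o,"handle",h)
go(h[0],h[1],.088,172.7)
E
```

```text
[0.4564 0.2886 0.097 ] [0.5558 0.2776 0.097 ] 0.09999656363455306
yaw 173.68974687077355
origin [0.5458 0.2787 0.097 ] handle [0.5906 0.2738 0.097 ]
units [-3.8106  0.1024  4.3464] turn -0.008983364243352724
```

The wand lies level on both saddles (nose end at wrist pixel (312,161), nose/handle joint at (315,329)). The handle is about 11 mm from the rest's middle. Next I grip the handle.

>>> {"fn": "jog_arm", "kwargs": {
  "increments": [
    [-0.9, 0.05, 0, 0],
    [-1, 0.05, 0, 0],
    [-1, 0, 0, -0.1],
    [-1, 0, 0.3, -0.1],
    [0, 0, 0.9, 0],
    [0, 0, 0.9, 0],
    [0, 0, 0.9, 0],
    [0, 0, 0.8, 0],
    [0, 0, 0.5, 0],
    [0, 0, 0, 0]
  ]
}}

```text
time_s: 14.5
tcp_pos: [0.5922, 0.2735, 0.2501]
ee_rot: [[-0.994, 0.112, -0.004], [0.112, 0.994, -0.003], [0.004, -0.003, -1.0]]
wrist_force: [-0.0, 0.5, -0.0]
gripper_width: 0.574
gripper_force: 0.0
```

>>> {"fn": "jog_arm", "kwargs": {
  "increments": [
    [0, 0, 0, 0],
    [0, 0, 0, 0],
    [0, 0, 0, 0],
    [0, 0, 0, 0],
    [0, 0, 0, 0],
    [0, 0, 0, 0]
  ],
  "grip": 0
}}

```text
time_s: 15.1
tcp_pos: [0.5928, 0.2741, 0.2533]
ee_rot: [[-0.994, 0.111, 0.001], [0.111, 0.994, 0.0], [-0.001, 0.001, -1.0]]
wrist_force: [-0.8, -0.2, 2.2]
gripper_width: 0.297
gripper_force: 29.9
```

The handle is gripped at 25.8 mm opening. I'll lift and move to a hover from which the wrist camera sees the gas box.

>>> {"fn": "jog_arm", "kwargs": {
  "increments": [
    [0, 0, -0.3, 0],
    [0, 0, -0.7, 0],
    [0, 0, -1, 0],
    [0, 0, -1, 0],
    [-0.4, -0.6, -1, 0],
    [-0.5, -1, -1, 0],
    [-0.5, -1, -1, 0],
    [-0.5, -1, -1, 0],
    [-0.5, -1, -0.8, 0],
    [-0.5, -1, -0.5, 0]
  ]
}}

```text
time_s: 16.1
tcp_pos: [0.638, 0.1551, 0.4217]
ee_rot: [[-0.994, 0.111, 0.003], [0.111, 0.994, 0.001], [-0.003, 0.002, -1.0]]
wrist_force: [0.4, -1.4, -1.9]
gripper_width: 0.297
gripper_force: 29.9
```

>>> {"fn": "jog_arm", "kwargs": {
  "increments": [
    [-0.6, -1, 0, 0],
    [-0.6, -1, 0, 0],
    [-0.6, -1, 0, 0],
    [-0.6, -1, 0, 0],
    [-0.5, -1, 0, 0],
    [-0.4, -0.7, 0, 0],
    [0, -0.3, 0, 0],
    [0, 0, 0, 0],
    [0, 0, 0, 0]
  ]
}}

```text
time_s: 17.0
tcp_pos: [0.6898, 0.0301, 0.419]
ee_rot: [[-0.994, 0.111, 0.0], [0.111, 0.994, 0.0], [-0.0, 0.0, -1.0]]
wrist_force: [-0.1, 0.7, -0.9]
gripper_width: 0.298
gripper_force: 29.9
```

```bash
python3 - <<'E'
from h import *
s=st();i=eyes.capture("wrist");C=cam("wrist",s);cv2.imwrite("pics/w5raw.png",i)
P=[[-.046,-.056,.06],[-.046,.057,.06],[-.034,.057,.06],[-.034,-.044,.06],[.027,-.056,.06],[.027,-.044,.06],[-.065,-.085,.06],[-.065,.085,.06],[.065,.085,.06],[.065,-.085,.06]]
for p in proj(C,place(P,.5705,.0124,-.2197)): cv2.circle(i,tuple(np.round(p).astype(int)),3,(0,0,255),1)
cv2.imwrite("pics/w5.png",i)
E
```

```text
t 17.0 tcp [0.6898 0.0301 0.419 ] yaw 173.62 j [  16.   28.   12.   -0.  -74. -112.] F [-0.1  0.7 -0.9] w 25.9 29.9
```

View pics/w5.png

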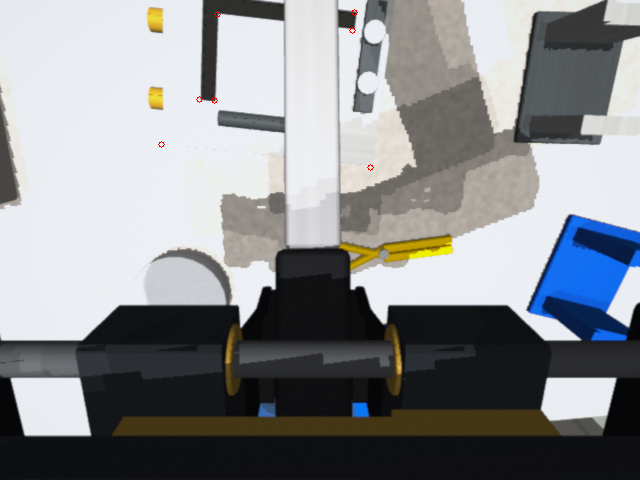

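The dots from the top-camera fit land on the groove ends and corner within about 2 px ((207,100), (217,14), (353,21)), so the box pose is good. I'll check the grip offset from the handle edge at (313,249) and work out the start.

```bash
cat >> h.py <<'E'
BOX=(.5705,.0124,-.2197); L=.132; DZ=.2243
def tip(s=None):
    s=s or sense();a=np.radians(yaw(s));t=np.array(s["tcp_pos"])
    p=t[:2]+L*np.array([np.cos(a),np.sin(a)]);c,q=np.cos(BOX[2]),np.sin(BOX[2]);d=p-BOX[:2]
    return np.array([c*d[0]+q*d[1],-q*d[0]+c*d[1],t[2]-DZ])
def seam(bx,by,z):
    "units to bring tip to box (bx,by), free-tip height z"
    s=sense();a=np.radians(yaw(s));p=place([[bx,by,0]],*BOX)[0];g=p[:2]-L*np.array([np.cos(a),np.sin(a)])
    d=np.array([g[0],g[1],z+DZ])-s["tcp_pos"];u=np.array(s["ee_rot"]).T@d/.02;print("tip now",tip(s),"units to",(bx,by,z),u);return u
E
python3 - <<'E'
from h import *
s=sense();C=cam("wrist",s);zg=s["tcp_pos"][2]-.1635
e=w(C,(313,249),zg+.0112);print("handle front edge in tool",np.array(s["ee_rot"]).T@(e-s["tcp_pos"]))
seam(-.04,.05,.075);seam(-.04,.05,.050)
u=place([[-.04,.05,0],[-.04,-.05,0],[.02,-.05,0]],0,0,BOX[2]);R=np.array(s["ee_rot"])
print("legs",R.T@(u[1]-u[0])/.02,R.T@(u[2]-u[1])/.02)
E
```

```text
handle front edge in tool [0.0376 0.0003 0.1523]
tip now [-0.0187  0.0292  0.1947] units to (-0.04, 0.05, 0.075) [0.9442 1.1484 5.9839]
tip now [-0.0187  0.0292  0.1947] units to (-0.04, 0.05, 0.05) [0.9443 1.148  7.2339]
legs [ 0.5429 -4.9704 -0.0015] [-2.9823 -0.3257  0.0001]
```

```bash
sed -i 's/L=.132;/L=.1335;/' h.py; cat >> h.py <<'E'
def fz(n=10):
    v=[]
    for _ in range(n): eyes.capture("wrist");v.append(sense()["wrist_force"])
    return np.mean(v,0),np.std(v,0)/n**.5
E
```

>>> {"fn": "jog_arm", "kwargs": {
  "increments": [
    [0.2, 0.2, 0.8, 0],
    [0.2, 0.2, 1, 0],
    [0.2, 0.2, 1, 0],
    [0.1, 0.2, 1, 0],
    [0.1, 0.2, 1, 0],
    [0.07, 0.15, 0.8, 0],
    [0, 0, 0.3, 0],
    [0, 0, 0, 0],
    [0, 0, 0, 0]
  ]
}}

```text
time_s: 17.95
tcp_pos: [0.6752, 0.0547, 0.3015]
ee_rot: [[-0.994, 0.111, 0.0], [0.111, 0.994, 0.0], [-0.0, 0.0, -1.0]]
wrist_force: [-0.3, -0.2, -0.3]
gripper_width: 0.297
gripper_force: 30.0
```

```bash
python3 - <<'E'
from h import *
print(fz());st();seam(-.04,.05,.075);seam(-.04,.05,.0495)
k=eyes.capture("scene");C=cam("scene");s=sense()
g=np.array(s["tcp_pos"])-[0,0,.1635]
P=[place([[a+.0485,b,z-.0148]],0,0,np.radians(yaw(s)))[0]+g for a,b,z in ((.092,.01,.022),(.092,-.01,.022),(-.012,.01,.022),(-.012,-.01,.022),(-.1,.013,.026),(-.1,-.013,.026),(-.012,.013,.026),(-.012,-.013,.026),(.092,-.01,0),(.085,0,-.046))]
f=6;k=cv2.resize(k[220:320,260:380],None,fx=f,fy=f,interpolation=cv2.INTER_CUBIC)
for p in proj(C,P): cv2.circle(k,tuple(np.round((p-[260,220]+.5)*f-.5).astype(int)),3,(0,0,255),1)
cv2.imwrite("pics/s6.png",k)
E
```

```text
(array([-0.1527,  0.5752,  0.058 ]), array([0.1374, 0.1693, 0.1417]))
t 18.45 tcp [0.6755 0.0543 0.301 ] yaw 173.59 j [  18.   32.    1.   -0.  -59. -115.] F [-0.1  0.6  0.1] w 25.4 30.0
tip now [-0.0394  0.0494  0.0767] units to (-0.04, 0.05, 0.075) [0.0256 0.0311 0.0865]
tip now [-0.0394  0.0494  0.0767] units to (-0.04, 0.05, 0.0495) [0.0264 0.0307 1.3615]
```

View pics/s6.png

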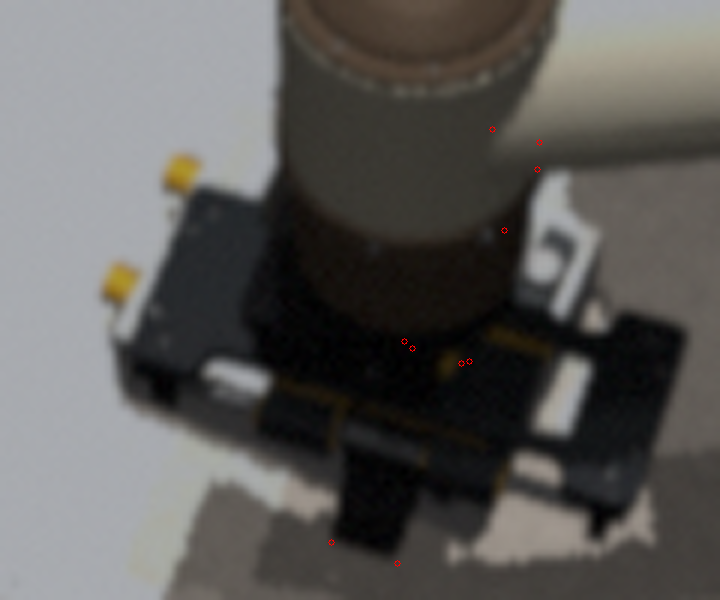

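The scene crop shows the handle's rear end at about (365,550), a bit short of the predicted dots. I'll check the wand's pitch numerically from the nose width in the saved wrist picture, and the rear end from the mask.

```bash
python3 - <<'E'
from h import *
i=cv2.imread("pics/w5raw.png").astype(float)
k=eyes.get_calibration("wrist");K=k["camera_matrix"];M=np.linalg.inv(k["T_tool_cam"])
tp=lambda X:proj((K,M[:3,:3],M[:3,3]),X)
for row in (5,40,120,180,240):
    g=np.abs(np.diff(cv2.GaussianBlur(i,(3,3),0)[row],axis=0)).sum(1)
    l=270+np.argsort(-g[270:300])[:3];rr=325+np.argsort(-g[325:360])[:3];print(row,l,g[l].round(),rr,g[rr].round())
# predicted nose edges: top z_tool=.1635-.0072
for x in np.arange(.036,.142,.02): print(x,tp([[x,-.01,.1563],[x,.01,.1563],[x,-.01,.1783],[x,.01,.1783]]).round(1).tolist())
m=eyes.outline_of("scene","wand")[:1]
for d in m:
    ys,xs=np.nonzero(d["mask"]);print(d["conf"],len(ys),xs.min(),xs.max(),ys.min(),ys.max())
    for y in range(ys.max()-4,ys.max()+1): print(y,xs[ys==y].min(),xs[ys==y].max())
s=sense();g=np.array(s["tcp_pos"])-[0,0,.1635]
P=[place([[a+.0485,b,z-.0148]],0,0,np.radians(yaw(s)))[0]+g for a,b,z in ((-.1,.013,.026),(-.1,-.013,.026),(-.1,.013,0),(-.1,-.013,0))]
print(proj(cam("scene"),P))
E
```

```text
5 [284 283 285] [162. 153.  97.] [338 337 335] [89. 81. 60.]
40 [283 282 285] [78. 74. 71.] [359 338 358] [151.  98.  92.]
120 [284 285 283] [141. 122.  84.] [339 336 338] [85. 61. 50.]
180 [285 283 286] [77. 73. 72.] [340 337 339] [76. 60. 49.]
240 [286 285 287] [70. 63. 59.] [338 339 341] [68. 60. 56.]
0.036 [[283.7, 249.8], [340.8, 249.8], [287.5, 233.2], [337.3, 233.2]]
0.055999999999999994 [[282.5, 193.1], [342.0, 193.1], [286.6, 183.4], [338.2, 183.4]]
0.07599999999999998 [[281.2, 131.4], [343.3, 131.4], [285.6, 129.9], [339.2, 129.9]]
0.09599999999999999 [[279.7, 64.1], [344.7, 64.1], [284.6, 72.2], [340.2, 72.2]]
0.11599999999999999 [[278.2, -9.7], [346.3, -9.7], [283.5, 9.8], [341.3, 9.8]]
0.13599999999999998 [[276.5, -90.9], [348.0, -90.8], [282.2, -57.9], [342.6, -57.9]]
0.51 224 316 331 289 312
308 316 327
309 316 327
310 317 326
311 319 326
312 321 325
[[314.7608 309.898 ]
 [325.7691 313.3395]
 [314.8629 314.3106]
 [325.6631 317.7023]]
```

The wand is pitched nose-down by about 14°. The nose looks progressively narrower than predicted with distance, and the handle's rear is raised. It tipped on the rest because I laid it 11 mm too far nose-ward. I'll carry it back, lay it a little tailward and check it is level.

>>> {"fn": "jog_arm", "kwargs": {
  "increments": [
    [0, 0, -0.3, 0],
    [0, 0, -0.7, 0],
    [0, 0, -1, 0],
    [0, 0, -1, 0],
    [0, 0, -1, 0],
    [0.3, 0.6, -0.8, 0.2],
    [0.4, 1, -0.2, 0],
    [0.4, 1, 0, 0],
    [0.4, 1, 0, 0],
    [0.4, 1, 0, 0]
  ]
}}

```text
time_s: 19.55
tcp_pos: [0.6489, 0.1509, 0.402]
ee_rot: [[-0.992, 0.127, 0.001], [0.127, 0.992, 0.0], [-0.001, 0.001, -1.0]]
wrist_force: [-0.9, -0.1, -1.1]
gripper_width: 0.295
gripper_force: 30.0
```

>>> {"fn": "jog_arm", "kwargs": {
  "increments": [
    [0.4, 1, 0, 0],
    [0.4, 1, 0, 0],
    [0.5, 1, 0, 0],
    [0.5, 1, 0, 0],
    [0.4, 0.9, 0, 0],
    [0.3, 0.6, 0, 0],
    [0, 0.2, 0, 0],
    [0, 0, 0, 0],
    [0, 0, 0, 0]
  ]
}}

```text
time_s: 20.45
tcp_pos: [0.6144, 0.2693, 0.4007]
ee_rot: [[-0.992, 0.128, -0.0], [0.128, 0.992, -0.0], [0.0, -0.0, -1.0]]
wrist_force: [0.2, 0.1, -1.9]
gripper_width: 0.295
gripper_force: 30.0
```

```bash
python3 - <<'E'
from h import *
st();go(.611,.269,.097,172.7)
i=eyes.capture("scene");
d=eyes.outline_of("scene","wand")[0];ys,xs=np.nonzero(d["mask"]);print(d["conf"],ys.max(),xs[ys==ys.max()])
print(eyes.spot_in("scene","wand")[0])
E
```

```text
t 20.45 tcp [0.6144 0.2693 0.4007] yaw 172.64 j [  37.   27.    7.    0.  -71. -135.] F [ 0.2  0.1 -1.9] w 25.7 30.0
units [ 0.1652 -0.0312  7.0104] turn -0.012588775476128937
0.62 287 [429 430 431 432]
{'centre': [0.6475, 0.2649, 0.2671], 'conf': 0.66}
```

>>> {"fn": "jog_arm", "kwargs": {
  "increments": [
    [0.1, 0, 0.7, 0],
    [0.07, 0, 1, 0],
    [0, 0, 1, 0],
    [0, 0, 1, 0],
    [0, 0, 1, 0],
    [0, 0, 1, 0],
    [0, 0, 0.8, 0],
    [0, 0, 0.4, 0],
    [0, 0, 0.1, 0],
    [0, 0, 0, 0]
  ]
}}

```text
time_s: 21.6
tcp_pos: [0.6111, 0.2701, 0.2611]
ee_rot: [[-0.992, 0.128, 0.001], [0.128, 0.992, 0.0], [-0.001, 0.0, -1.0]]
wrist_force: [-0.4, -0.1, -1.1]
gripper_width: 0.296
gripper_force: 30.0
```

>>> {"fn": "jog_arm", "kwargs": {
  "increments": [
    [0, 0, 0.1, 0],
    [0, 0, 0.1, 0],
    [0, 0, 0, 0]
  ]
}}

```text
time_s: 21.9
tcp_pos: [0.6111, 0.2705, 0.2586]
ee_rot: [[-0.992, 0.127, 0.002], [0.127, 0.992, 0.001], [-0.002, 0.001, -1.0]]
wrist_force: [-1.3, 0.1, 4.0]
gripper_width: 0.296
gripper_force: 30.0
```

>>> {"fn": "jog_arm", "kwargs": {
  "increments": [
    [0, 0, 0.1, 0],
    [0, 0, 0.05, 0],
    [0, 0, 0, 0]
  ]
}}

```text
time_s: 22.2
tcp_pos: [0.6118, 0.2704, 0.2568]
ee_rot: [[-0.992, 0.126, 0.005], [0.126, 0.992, 0.001], [-0.005, 0.002, -1.0]]
wrist_force: [0.9, -1.8, 7.6]
gripper_width: 0.3
gripper_force: 30.0
```

>>> {"fn": "jog_arm", "kwargs": {
  "increments": [
    [0, 0, 0.1, 0],
    [0, 0, 0.05, 0],
    [0, 0, 0, 0]
  ]
}}

```text
time_s: 22.5
tcp_pos: [0.6122, 0.2705, 0.2543]
ee_rot: [[-0.992, 0.126, 0.007], [0.126, 0.992, 0.002], [-0.006, 0.003, -1.0]]
wrist_force: [2.3, -1.0, 8.8]
gripper_width: 0.294
gripper_force: 30.0
```

>>> {"fn": "jog_arm", "kwargs": {
  "increments": [
    [0, 0, 0.05, 0],
    [0, 0, 0.05, 0],
    [0, 0, 0, 0]
  ]
}}

```text
time_s: 22.8
tcp_pos: [0.6124, 0.2706, 0.2525]
ee_rot: [[-0.992, 0.126, 0.007], [0.126, 0.992, 0.003], [-0.007, 0.003, -1.0]]
wrist_force: [3.0, -0.8, 8.3]
gripper_width: 0.293
gripper_force: 30.0
```

>>> {"fn": "jog_arm", "kwargs": {
  "increments": [
    [0, 0, -0.1, 0],
    [0, 0, 0, 0],
    [0, 0, 0, 0],
    [0, 0, 0, 0],
    [0, 0, 0, 0],
    [0, 0, 0, 0],
    [0, 0, 0, 0],
    [0, 0, 0, 0]
  ],
  "grip": 50
}}

```text
time_s: 23.6
tcp_pos: [0.6107, 0.2702, 0.2507]
ee_rot: [[-0.992, 0.127, -0.0], [0.127, 0.992, -0.0], [0.0, -0.0, -1.0]]
wrist_force: [0.6, 0.2, 0.3]
gripper_width: 0.57
gripper_force: 0.0
```

>>> {"fn": "jog_arm", "kwargs": {
  "increments": [
    [0, 0, -0.5, 0],
    [0.3, 0, -1, 0],
    [0.5, 0, -1, 0],
    [0.5, 0, -1, 0],
    [0.5, 0, -1, 0],
    [0.5, 0, -0.5, 0],
    [0.2, 0, 0, 0],
    [0, 0, 0, 0]
  ]
}}

```text
time_s: 24.4
tcp_pos: [0.5604, 0.2766, 0.3505]
ee_rot: [[-0.992, 0.127, -0.001], [0.127, 0.992, 0.0], [0.001, -0.0, -1.0]]
wrist_force: [-0.0, -0.0, 0.2]
gripper_width: 0.577
gripper_force: 0.0
```

```bash
python3 - <<'E'
from h import *
s=st();i=eyes.capture("wrist");cv2.imwrite("pics/w7.png",i)
print([(d["centre"],d["conf"]) for d in eyes.spot_in("wrist","wand")])
C=cam("wrist",s)
a=172.7
P=[place([[q,b,z]],.609-.045*.992,.269+.045*.127,np.radians(a))[0] for q,b,z in ((.092,.01,.097),(.092,-.01,.097),(-.012,.01,.097),(-.012,-.01,.097),(-.012,.013,.101),(-.012,-.013,.101))]
print(proj(C,P).round(1).tolist())
k=eyes.capture("scene");f=3
o=np.hstack([cv2.resize(i[:330],(480,248)),cv2.resize(k[255:335,380:480],(310,248),interpolation=cv2.INTER_CUBIC)])
cv2.imwrite("pics/m7.png",o)
E
```

```text
t 24.4 tcp [0.5604 0.2766 0.3505] yaw 172.7 j [  41.   24.   -4.   -0.  -62. -138.] F [-0.  -0.   0.2] w 50.2 0.0
[([0.5539, 0.2785, 0.0983], 0.69)]
[[291.8, 104.4], [328.7, 104.5], [294.2, 282.8], [326.7, 282.9], [289.0, 285.3], [331.9, 285.4]]
```

View pics/m7.png

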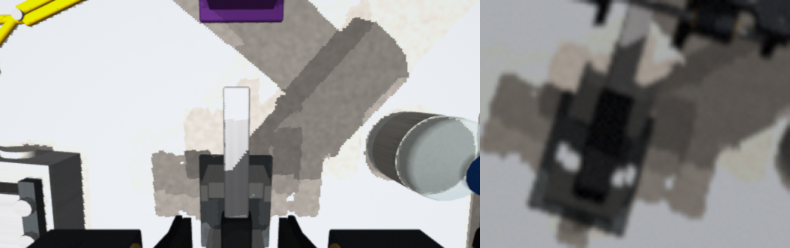

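```bash
cat >> h.py <<'E'
def nose(i,rows,lo=260,hi=360):
    "subpixel left/right edges of the bright nose"
    g=cv2.GaussianBlur(cv2.cvtColor(i,cv2.COLOR_BGR2GRAY),(3,3),0).astype(float)
    for q in rows:
        d=np.abs(np.diff(g[q,lo:hi]));ix=lo+np.argsort(-d)[:8];print(q,sorted((int(x),int(d[x-lo])) for x in ix))
E
python3 - <<'E'
from h import *
i=cv2.imread("pics/w7.png");nose(i,(120,140,180,270,280))
g=cv2.cvtColor(i,cv2.COLOR_BGR2GRAY)
print("col312",[(y,int(g[y,312])) for y in list(range(108,125,2))+list(range(276,300,3))])
E
```

```text
120 [(295, 14), (296, 18), (298, 19), (299, 12), (330, 27), (331, 24), (333, 27), (334, 12)]
140 [(296, 22), (297, 14), (299, 20), (329, 12), (330, 28), (331, 21), (332, 12), (333, 26)]
180 [(296, 24), (297, 23), (299, 21), (300, 17), (329, 20), (330, 23), (334, 21), (335, 21)]
270 [(264, 10), (265, 32), (266, 40), (267, 21), (298, 10), (299, 12), (330, 12), (331, 12)]
280 [(265, 29), (266, 39), (267, 23), (298, 15), (299, 17), (330, 18), (331, 14), (358, 13)]
col312 [(108, 238), (110, 238), (112, 239), (114, 235), (116, 190), (118, 236), (120, 239), (122, 239), (124, 239), (276, 89), (279, 90), (282, 90), (285, 89), (288, 113), (291, 14), (294, 14), (297, 16)]
```

```bash
python3 - <<'E'
from h import *
C=cam("wrist");a=w(C,(314.5,116),.097);b=w(C,(314.5,289.5),.101);print(a,b,np.linalg.norm((a-b)[:2]))
u=(a-b)[:2];u/=np.linalg.norm(u);h=b[:2]-u*.033;print("yaw",np.degrees(np.arctan2(u[1],u[0])),"handle",h,"off rest",h-[.602,.270])
go(h[0]-u[0]*.003,h[1]-u[1]*.003,.088,172.7)
# scene check: handle spot & mask bottom vs level prediction
P=[place([[q,s,z]],h[0]+u[0]*.045,h[1]+u[1]*.045,np.arctan2(u[1],u[0]))[0] for q,s,z in ((-.1,.013,.101),(-.1,-.013,.101),(-.1,.013,.075),(-.1,-.013,.075),(-.012,.013,.101),(-.012,-.013,.101))]
print(proj(cam("scene"),P).round(1).tolist())
eyes.capture("scene");d=eyes.outline_of("scene","wand")[0];ys,xs=np.nonzero(d["mask"]);print(d["conf"],[(y,xs[ys==y].min(),xs[ys==y].max()) for y in (ys.min(),ys.max()-2,ys.max())])
print(eyes.spot_in("scene","wand")[:1])
E
```

```text
[0.4798 0.2876 0.097 ] [0.5793 0.2749 0.101 ] 0.10026033438148868
yaw 172.75694820187817 handle [0.612  0.2708] off rest [0.01   0.0008]
units [-2.7148  0.0474  4.895 ] turn -0.007183999827107516
[[410.5, 312.4], [421.4, 315.8], [408.9, 316.6], [419.5, 320.0], [419.6, 280.3], [430.2, 283.5]]
0.69 [(np.int64(252), np.int64(431), np.int64(434)), (np.int64(318), np.int64(411), np.int64(420)), (np.int64(320), np.int64(417), np.int64(418))]
[{'centre': [0.5963, 0.2693, 0.0942], 'conf': 0.71}]
```

>>> {"fn": "jog_arm", "kwargs": {
  "increments": [
    [-0.8, 0.05, -0.5, 0],
    [-1, 0, -0.5, 0],
    [-0.9, 0, 0, 0],
    [0, 0, 0, 0]
  ]
}}

```text
time_s: 25.1
tcp_pos: [0.6165, 0.2703, 0.3699]
ee_rot: [[-0.992, 0.129, 0.0], [0.129, 0.992, -0.0], [-0.0, -0.0, -1.0]]
wrist_force: [-0.2, 0.0, 0.2]
gripper_width: 0.574
gripper_force: 0.0
```

```bash
python3 - <<'E'
from h import *
s=st();i=eyes.capture("wrist");cv2.imwrite("pics/w8.png",i);C=cam("wrist",s)
g=cv2.cvtColor(i,cv2.COLOR_BGR2GRAY).astype(int)
for c in (308,312,316): d=np.abs(np.diff(g[:,c]));print(c,[(int(y),int(d[y])) for y in np.nonzero(d[:260]>14)[0]])
E2=[.4798,.2876]
for z in (.10,.097,.09,.08,.07): print(z,proj(C,[[*E2,z],[.5793,.2749,z+.004]]).round(1).tolist())
cv2.imwrite("pics/w8c.png",cv2.resize(i[0:280,240:390],(450,560) if 0 else (321,600)))
nose(i,(40,70,100,150,180))
E
```

```text
t 25.1 tcp [0.6165 0.2703 0.3699] yaw 172.57 j [  37.   28.    5.    0.  -67. -135.] F [-0.2  0.   0.2] w 50.0 0.0
308 [(9, 52), (10, 24), (13, 16), (191, 22), (192, 40), (193, 68), (194, 52)]
312 [(10, 17), (12, 32), (16, 15), (191, 21), (192, 38), (193, 72), (194, 57)]
316 [(10, 16), (16, 36), (191, 21), (192, 36), (193, 72), (194, 58)]
0.1 [[312.0, 8.5], [312.4, 192.5]]
0.097 [[312.0, 10.0], [312.5, 191.7]]
0.09 [[312.1, 13.2], [312.5, 189.8]]
0.08 [[312.1, 17.4], [312.5, 187.4]]
0.07 [[312.2, 21.3], [312.5, 185.0]]
40 [(293, 15), (294, 22), (296, 21), (297, 15), (328, 30), (329, 46), (330, 34), (343, 13)]
70 [(294, 12), (295, 12), (297, 15), (327, 13), (328, 35), (329, 46), (330, 29), (342, 14)]
100 [(295, 22), (297, 18), (298, 17), (327, 21), (328, 23), (330, 24), (331, 10), (358, 17)]
150 [(263, 42), (264, 54), (265, 27), (296, 35), (297, 49), (298, 40), (328, 49), (329, 48)]
180 [(264, 44), (265, 57), (297, 32), (298, 40), (299, 30), (327, 27), (328, 37), (329, 32)]
```

View pics/w8c.png

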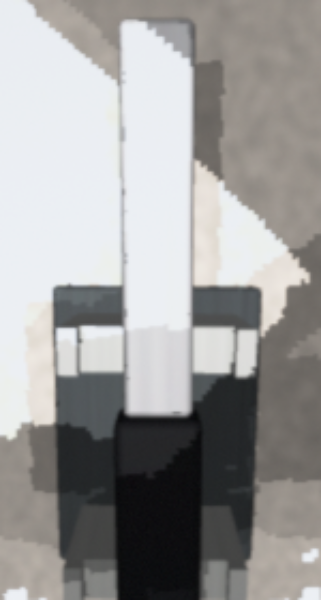

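The wand now lies level: its nose end at (312,10) matches z = 0.097. It is also centred between the cheeks. I'll regrip the handle.

>>> {"fn": "jog_arm", "kwargs": {
  "increments": [
    [0, 0, 0.7, 0],
    [0, 0, 1, 0],
    [0, 0, 1, 0],
    [0, 0, 1, 0],
    [0, 0, 1, 0],
    [0, 0, 0.8, 0],
    [0, 0, 0.42, 0],
    [0, 0, 0, 0],
    [0, 0, 0, 0]
  ]
}}

```text
time_s: 26.05
tcp_pos: [0.6147, 0.2709, 0.2527]
ee_rot: [[-0.992, 0.127, 0.0], [0.127, 0.992, 0.0], [-0.0, 0.0, -1.0]]
wrist_force: [0.1, 0.6, 0.5]
gripper_width: 0.573
gripper_force: 0.0
```

>>> {"fn": "jog_arm", "kwargs": {
  "increments": [
    [0, 0, 0, 0],
    [0, 0, 0, 0],
    [0, 0, 0, 0],
    [0, 0, 0, 0],
    [0, 0, 0, 0],
    [0, 0, 0, 0],
    [0, 0, 0, 0]
  ],
  "grip": 0
}}

```text
time_s: 26.75
tcp_pos: [0.6149, 0.2707, 0.2528]
ee_rot: [[-0.992, 0.127, 0.0], [0.127, 0.992, 0.0], [-0.0, 0.0, -1.0]]
wrist_force: [-0.9, -0.7, 2.2]
gripper_width: 0.297
gripper_force: 30.0
```

>>> {"fn": "jog_arm", "kwargs": {
  "increments": [
    [0, 0, -0.2, 0],
    [0, 0, -0.5, 0],
    [0, 0, -0.8, 0],
    [0, 0, -1, 0],
    [-0.3, -0.6, -1, 0],
    [-0.5, -1, -1, 0],
    [-0.5, -1, -1, 0],
    [-0.5, -1, -1, 0],
    [-0.4, -1, -0.8, 0],
    [-0.4, -1, -0.5, 0]
  ]
}}

```text
time_s: 27.75
tcp_pos: [0.6523, 0.152, 0.4106]
ee_rot: [[-0.992, 0.127, 0.002], [0.127, 0.992, 0.001], [-0.002, 0.001, -1.0]]
wrist_force: [1.3, 0.5, -1.7]
gripper_width: 0.292
gripper_force: 30.0
```

>>> {"fn": "jog_arm", "kwargs": {
  "increments": [
    [-0.4, -1, 0, 0],
    [-0.4, -1, 0, 0],
    [-0.4, -1, 0, 0],
    [-0.4, -1, 0, 0],
    [-0.3, -0.8, 0, 0],
    [-0.2, -0.4, 0, 0],
    [0, 0, 0, 0],
    [0, 0, 0, 0]
  ]
}}

```text
time_s: 28.55
tcp_pos: [0.6805, 0.0449, 0.4083]
ee_rot: [[-0.992, 0.127, -0.0], [0.127, 0.992, 0.0], [0.0, 0.0, -1.0]]
wrist_force: [0.2, -0.0, -1.8]
gripper_width: 0.293
gripper_force: 30.0
```

```bash
sed -i 's/L=.1335;/L=.1327;/' h.py; python3 - <<'E'
from h import *
s=st();i=eyes.capture("wrist");cv2.imwrite("pics/w9.png",i)
g=cv2.cvtColor(i,cv2.COLOR_BGR2GRAY).astype(int)
for c in (305,320): d=np.abs(np.diff(g[:,c]));print(c,[(int(y),int(d[y])) for y in np.nonzero(d[:260]>14)[0]])
nose(i,(10,60,120,180,235))
k=eyes.get_calibration("wrist");M=np.linalg.inv(k["T_tool_cam"])
dz=.2515-.1635-.075
print([ (round(x,3),proj((k["camera_matrix"],M[:3,:3],M[:3,3]),[[x,-.01,.1635+dz-.022],[x,.01,.1635+dz-.022]]).round(1).tolist()) for x in (.036,.06,.08,.1,.115)])
seam(-.04,.05,.075)
E
```

```text
t 28.55 tcp [0.6805 0.0449 0.4083] yaw 172.68 j [  17.   28.   10.   -0.  -72. -115.] F [ 0.2 -0.  -1.8] w 25.5 30.0
305 [(207, 17), (253, 22), (254, 45), (255, 57), (256, 37)]
320 [(199, 17), (252, 15), (253, 18), (254, 44), (255, 60), (256, 39)]
10 [(278, 25), (279, 26), (281, 24), (282, 16), (342, 20), (343, 28), (345, 22), (346, 31)]
60 [(279, 26), (280, 28), (282, 27), (283, 18), (341, 18), (342, 31), (343, 39), (344, 29)]
120 [(281, 29), (284, 22), (341, 33), (342, 44), (343, 31), (352, 25), (353, 51), (354, 44)]
180 [(282, 23), (283, 17), (285, 25), (286, 16), (339, 18), (340, 23), (342, 24), (343, 26)]
235 [(286, 14), (287, 18), (288, 19), (289, 12), (336, 13), (337, 14), (339, 14), (340, 19)]
[(0.036, [[283.3, 251.4], [341.1, 251.4]]), (0.06, [[281.8, 181.9], [342.6, 182.0]]), (0.08, [[280.5, 118.4], [344.0, 118.4]]), (0.1, [[279.0, 48.9], [345.5, 48.9]]), (0.115, [[277.8, -7.7], [346.7, -7.6]])]
tip now [-0.032   0.0437  0.184 ] units to (-0.04, 0.05, 0.075) [0.3694 0.3495 5.4518]
```

The wand is now held level: the nose is 67 px wide at row 10, against 68 predicted. I'll lower it over the seam start.

>>> {"fn": "jog_arm", "kwargs": {
  "increments": [
    [0.1, 0.1, 0.7, 0],
    [0.1, 0.1, 1, 0],
    [0.1, 0.1, 1, 0],
    [0.07, 0.05, 1, 0],
    [0, 0, 1, 0],
    [0, 0, 0.6, 0],
    [0, 0, 0.15, 0],
    [0, 0, 0, 0],
    [0, 0, 0, 0]
  ]
}}

```text
time_s: 29.5
tcp_pos: [0.6745, 0.0526, 0.3006]
ee_rot: [[-0.992, 0.127, 0.002], [0.127, 0.992, 0.0], [-0.002, 0.001, -1.0]]
wrist_force: [-0.2, -0.5, -1.6]
gripper_width: 0.299
gripper_force: 30.0
```

```bash
sed -i 's/DZ=.2243/DZ=.2238/' h.py; python3 - <<'E'
from h import *
print(fz(8));st();seam(-.04,.05,.0495)
E
```

```text
(array([-0.1428,  0.2773, -0.9999]), array([0.2305, 0.1518, 0.1492]))
t 29.9 tcp [0.6741 0.0523 0.2996] yaw 172.67 j [  18.   32.    0.    0.  -59. -115.] F [ 0.7  0.3 -1.2] w 25.7 30.0
tip now [-0.0398  0.0494  0.0758] units to (-0.04, 0.05, 0.0495) [0.0097 0.0321 1.3168]
```

>>> {"fn": "jog_arm", "kwargs": {
  "increments": [
    [0.01, 0.03, 0.4, 0],
    [0, 0, 0.4, 0],
    [0, 0, 0.25, 0],
    [0, 0, 0.15, 0],
    [0, 0, 0.12, 0],
    [0, 0, 0, 0],
    [0, 0, 0, 0]
  ]
}}

```text
time_s: 30.6
tcp_pos: [0.6739, 0.053, 0.2731]
ee_rot: [[-0.992, 0.127, -0.0], [0.127, 0.992, -0.0], [0.0, -0.0, -1.0]]
wrist_force: [-0.6, -0.1, -0.7]
gripper_width: 0.298
gripper_force: 30.0
```

```bash
python3 - <<'E'
from h import *
print(fz(8));st();seam(-.04,.05,.0495)
s=sense();R=np.array(s["ee_rot"]);u=place([[-.04,.05,0],[-.04,-.05,0],[.02,-.05,0]],0,0,BOX[2])
print("legs",R.T@(u[1]-u[0])/.02,R.T@(u[2]-u[1])/.02)
E
```

```text
(array([-1.13  , -0.2416, -0.8006]), array([0.2058, 0.1221, 0.1629]))
t 31.0 tcp [0.6739 0.053  0.273 ] yaw 172.68 j [  18.   33.   -1.    0.  -56. -115.] F [-1.2 -0.3 -0.5] w 26.0 30.0
tip now [-0.0401  0.05    0.0492] units to (-0.04, 0.05, 0.0495) [-0.0029  0.0008 -0.0128]
legs [ 0.4591 -4.9789  0.    ] [-2.9873 -0.2754  0.    ]
```

```bash
cat >> h.py <<'E'
def fm(n=12):
    v=[]
    for _ in range(n):
        eyes.capture("wrist");s=sense();v.append(np.r_[s["wrist_force"],s["moment"]])
    return np.mean(v,0),np.std(v,0)/n**.5
E
python3 - <<'E'
from h import *
print(*fm(8))
E
```

```text
[-0.9195 -0.4735 -0.585  -0.1236  0.3002  0.0324] [0.1883 0.199  0.1441 0.0126 0.015  0.0078]
```

>>> {"fn": "jog_arm", "kwargs": {
  "increments": [
    [0, 0, 0.05, 0],
    [0, 0, 0.05, 0],
    [0, 0, 0, 0]
  ]
}}

```text
time_s: 31.7
tcp_pos: [0.674, 0.053, 0.2708]
ee_rot: [[-0.992, 0.127, -0.0], [0.127, 0.992, -0.0], [0.0, -0.0, -1.0]]
wrist_force: [-0.4, -0.6, -0.4]
gripper_width: 0.298
gripper_force: 30.0
```

```bash
python3 - <<'E'
from h import *
print(*fm(8));st()
E
```

```text
[-0.5539 -0.1321 -0.1081 -0.0884  0.3156  0.0446] [0.1559 0.1781 0.1563 0.0096 0.011  0.0098]
t 32.1 tcp [0.674 0.053 0.271] yaw 172.68 j [  18.   33.   -1.   -0.  -56. -115.] F [-1.2 -0.3  0.7] w 25.6 30.0
```

The force rises like the spring (−1.0 free, −0.7, then −0.1 N), so the nib is on the floor. I'll trace leg 1 at 2.5 cm/s.

>>> {"fn": "jog_arm", "kwargs": {
  "increments": [
    [0.012, -0.125, 0, 0],
    [0.012, -0.125, 0, 0],
    [0.012, -0.125, 0, 0],
    [0.012, -0.125, 0, 0],
    [0.012, -0.125, 0, 0],
    [0.012, -0.125, 0, 0],
    [0.012, -0.125, 0, 0],
    [0.012, -0.125, 0, 0],
    [0.012, -0.125, 0, 0],
    [0.012, -0.125, 0, 0]
  ]
}}

```text
time_s: 33.1
tcp_pos: [0.6684, 0.0283, 0.271]
ee_rot: [[-0.992, 0.127, 0.0], [0.127, 0.992, -0.0], [-0.0, -0.0, -1.0]]
wrist_force: [-0.9, 0.4, -0.7]
gripper_width: 0.293
gripper_force: 30.0
```

```bash
python3 - <<'E'
from h import *
print(*fm(3));st();seam(-.04,.025,.0475)
E
```

```text
[ 0.176   0.2746 -0.1769 -0.1261  0.0517  0.0204] [0.1254 0.1091 0.2727 0.0333 0.0069 0.0119]
t 33.25 tcp [0.6684 0.0281 0.271 ] yaw 172.7 j [  16.   33.   -2.    0.  -55. -114.] F [-0.1  0.5 -0.1] w 25.9 30.0
tip now [-0.04    0.0245  0.0472] units to (-0.04, 0.025, 0.0475) [-0.0032  0.0262 -0.0129]
```

>>> {"fn": "jog_arm", "kwargs": {
  "increments": [
    [0.013, -0.124, 0, 0],
    [0.013, -0.124, 0, 0],
    [0.013, -0.124, 0, 0],
    [0.013, -0.124, 0, 0],
    [0.013, -0.124, 0, 0],
    [0.013, -0.124, 0, 0],
    [0.013, -0.124, 0, 0],
    [0.013, -0.124, 0, 0],
    [0.013, -0.124, 0, 0],
    [0.013, -0.124, 0, 0]
  ]
}}

```text
time_s: 34.25
tcp_pos: [0.6626, 0.0041, 0.271]
ee_rot: [[-0.992, 0.127, 0.0], [0.127, 0.992, -0.0], [-0.0, 0.0, -1.0]]
wrist_force: [-0.1, 0.3, -0.1]
gripper_width: 0.297
gripper_force: 30.0
```

>>> {"fn": "jog_arm", "kwargs": {
  "increments": [
    [0.013, -0.124, 0, 0],
    [0.013, -0.124, 0, 0],
    [0.013, -0.124, 0, 0],
    [0.013, -0.124, 0, 0],
    [0.013, -0.124, 0, 0],
    [0.013, -0.124, 0, 0],
    [0.013, -0.124, 0, 0],
    [0.013, -0.124, 0, 0],
    [0.013, -0.124, 0, 0],
    [0.013, -0.124, 0, 0]
  ]
}}

```text
time_s: 35.25
tcp_pos: [0.6569, -0.0202, 0.2709]
ee_rot: [[-0.992, 0.127, 0.0], [0.127, 0.992, -0.0], [-0.0, -0.0, -1.0]]
wrist_force: [0.2, 0.3, -2.1]
gripper_width: 0.297
gripper_force: 30.0
```

```bash
python3 - <<'E'
from h import *
print(*fm(3));st();seam(-.04,-.05,.0475)
i=eyes.capture("top");k=eyes.capture("scene")
o=np.hstack([cv2.resize(i[180:260,270:376],(400,300),interpolation=cv2.INTER_CUBIC),cv2.resize(k[230:320,270:390],(400,300),interpolation=cv2.INTER_CUBIC)]);cv2.imwrite("pics/m10.png",o)
E
```

```text
[ 0.4377  0.0977 -0.5938 -0.1413  0.0468  0.0515] [0.3288 0.1625 0.221  0.03   0.0096 0.0065]
t 35.4 tcp [ 0.6568 -0.0204  0.271 ] yaw 172.69 j [  12.   32.   -4.    0.  -54. -110.] F [ 1.2 -0.3 -0.1] w 26.0 30.0
tip now [-0.0407 -0.0254  0.0472] units to (-0.04, -0.05, 0.0475) [ 0.0762 -1.23   -0.0166]
```

View pics/m10.png

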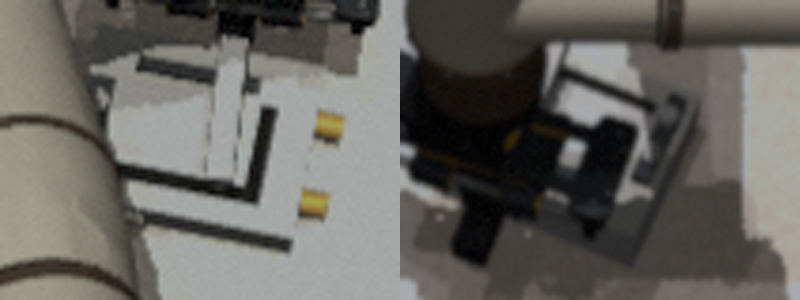

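The top view shows the nose end at (225,183) over the long groove leg, before the corner. I'll check it against the prediction and confirm the contact force.

```bash
python3 - <<'E'
from h import *
print(*fm(12));s=sense()
g=np.array(s["tcp_pos"])-[0,0,.1635]
P=[place([[a+.0477,b,z-.0143]],0,0,np.radians(yaw(s)))[0]+g for a,b,z in ((.092,.01,.022),(.092,-.01,.022),(-.012,.01,.022),(-.012,-.01,.022))]
print(((proj(cam("top"),P)-[270,180]+.5)*400/106).round(0).tolist())
i=eyes.capture("wrist");nose(i,(10,120,235))
E
```

```text
[-0.0288 -0.6774 -0.3901 -0.2383  0.1097  0.0714] [0.1382 0.1513 0.1438 0.0111 0.009  0.0104]
[[231.0, 186.0], [202.0, 183.0], [248.0, 42.0], [219.0, 38.0]]
10 [(264, 24), (265, 57), (266, 63), (267, 34), (278, 27), (343, 25), (345, 32), (346, 29)]
120 [(260, 70), (261, 55), (280, 26), (281, 28), (283, 26), (341, 27), (343, 30), (344, 28)]
235 [(285, 23), (286, 21), (287, 17), (339, 16), (342, 17), (347, 30), (348, 37), (349, 18)]
```

```bash
python3 - <<'E'
from h import *
i=eyes.capture("wrist");C=cam("wrist");g=cv2.cvtColor(i,cv2.COLOR_BGR2GRAY)
for x in (-.01,0,.01,.02,.027): print("pred",x,proj(C,place([[x,-.056,.06],[x,-.044,.06],[x,-.056,.054],[x,-.044,.054]],*BOX)).round(0).tolist())
for q in (10,30,60,100,120): print(q,[(int(x),int(v)) for x,v in zip(range(215,285,3),g[q,215:285:3])])
cv2.imwrite("pics/w11.png",i)
E
```

```text
pred -0.01 [[234.0, 58.0], [262.0, 61.0], [237.0, 60.0], [264.0, 63.0]]
pred 0 [[233.0, 83.0], [261.0, 86.0], [236.0, 84.0], [262.0, 87.0]]
pred 0.01 [[233.0, 107.0], [260.0, 110.0], [235.0, 108.0], [261.0, 110.0]]
pred 0.02 [[232.0, 131.0], [258.0, 133.0], [234.0, 130.0], [260.0, 133.0]]
pred 0.027 [[231.0, 146.0], [257.0, 149.0], [234.0, 146.0], [259.0, 148.0]]
10 [(215, 237), (218, 237), (221, 237), (224, 237), (227, 236), (230, 236), (233, 237), (236, 235), (239, 68), (242, 43), (245, 46), (248, 47), (251, 48), (254, 46), (257, 48), (260, 48), (263, 46), (266, 125), (269, 237), (272, 237), (275, 237), (278, 234), (281, 202), (284, 236)]
30 [(215, 237), (218, 238), (221, 237), (224, 237), (227, 237), (230, 237), (233, 238), (236, 235), (239, 51), (242, 44), (245, 44), (248, 47), (251, 49), (254, 48), (257, 46), (260, 47), (263, 48), (266, 204), (269, 237), (272, 237), (275, 237), (278, 235), (281, 184), (284, 235)]
60 [(215, 238), (218, 238), (221, 238), (224, 238), (227, 238), (230, 238), (233, 238), (236, 191), (239, 34), (242, 45), (245, 48), (248, 48), (251, 45), (254, 48), (257, 48), (260, 47), (263, 77), (266, 238), (269, 238), (272, 238), (275, 238), (278, 238), (281, 158), (284, 226)]
100 [(215, 238), (218, 239), (221, 238), (224, 239), (227, 239), (230, 239), (233, 238), (236, 77), (239, 43), (242, 46), (245, 47), (248, 46), (251, 46), (254, 47), (257, 50), (260, 45), (263, 232), (266, 239), (269, 239), (272, 239), (275, 239), (278, 239), (281, 202), (284, 221)]
120 [(215, 239), (218, 239), (221, 239), (224, 239), (227, 239), (230, 239), (233, 236), (236, 55), (239, 45), (242, 49), (245, 49), (248, 47), (251, 46), (254, 48), (257, 49), (260, 76), (263, 238), (266, 239), (269, 239), (272, 239), (275, 239), (278, 239), (281, 214), (284, 211)]
```

The groove edges at row 60 (236–263) agree with the prediction to about 1 mm, and the press is about 0.6 N. I'll continue to the corner and along the short leg.

>>> {"fn": "jog_arm", "kwargs": {
  "increments": [
    [0.007, -0.12, 0.01, 0],
    [0.007, -0.12, 0.01, 0],
    [0.007, -0.12, 0.01, 0],
    [0.007, -0.12, 0, 0],
    [0.007, -0.12, 0, 0],
    [0.007, -0.12, 0, 0],
    [0.007, -0.12, 0, 0],
    [0.007, -0.12, 0, 0],
    [0.007, -0.12, 0, 0],
    [0.007, -0.12, 0, 0]
  ]
}}

```text
time_s: 37.2
tcp_pos: [0.6524, -0.0439, 0.2704]
ee_rot: [[-0.992, 0.127, -0.0], [0.127, 0.992, -0.0], [0.0, -0.0, -1.0]]
wrist_force: [0.4, 1.2, -0.9]
gripper_width: 0.295
gripper_force: 30.0
```

```bash
python3 - <<'E'
from h import *
print(*fm(6));st();seam(-.04,-.0495,.0475);seam(.02,-.0495,.0475)
E
```

```text
[-0.1823 -0.4522 -0.3276 -0.1532  0.0709  0.066 ] [0.1317 0.0713 0.178  0.0308 0.0094 0.0207]
t 37.5 tcp [ 0.6525 -0.0438  0.2703] yaw 172.71 j [  10.   31.   -5.    0.  -54. -108.] F [-0.6 -0.6 -0.5] w 25.6 30.0
tip now [-0.0399 -0.0492  0.0465] units to (-0.04, -0.0495, 0.0475) [ 0.0056 -0.0152 -0.0483]
tip now [-0.0399 -0.0492  0.0465] units to (0.02, -0.0495, 0.0475) [-2.9816 -0.2921 -0.0489]
```

>>> {"fn": "jog_arm", "kwargs": {
  "increments": [
    [-0.124, -0.012, 0, 0],
    [-0.124, -0.012, 0, 0],
    [-0.124, -0.012, 0, 0],
    [-0.124, -0.012, 0, 0],
    [-0.124, -0.012, 0, 0],
    [-0.124, -0.012, 0, 0],
    [-0.124, -0.012, 0, 0],
    [-0.124, -0.012, 0, 0],
    [-0.124, -0.012, 0, 0],
    [-0.124, -0.012, 0, 0]
  ]
}}

```text
time_s: 38.5
tcp_pos: [0.677, -0.0492, 0.2703]
ee_rot: [[-0.992, 0.127, -0.0], [0.127, 0.992, 0.0], [0.0, 0.0, -1.0]]
wrist_force: [-0.9, -0.4, -0.2]
gripper_width: 0.297
gripper_force: 30.0
```

>>> {"fn": "jog_arm", "kwargs": {
  "increments": [
    [-0.124, -0.012, 0, 0],
    [-0.124, -0.012, 0, 0],
    [-0.124, -0.012, 0, 0],
    [-0.124, -0.012, 0, 0],
    [-0.124, -0.012, 0, 0],
    [-0.124, -0.012, 0, 0],
    [-0.124, -0.012, 0, 0],
    [-0.124, -0.012, 0, 0],
    [-0.124, -0.012, 0, 0],
    [-0.124, -0.012, 0, 0]
  ]
}}

```text
time_s: 39.5
tcp_pos: [0.7013, -0.0548, 0.2703]
ee_rot: [[-0.992, 0.127, -0.0], [0.127, 0.992, -0.0], [0.0, -0.0, -1.0]]
wrist_force: [-1.4, 0.6, -0.3]
gripper_width: 0.293
gripper_force: 30.0
```

>>> {"fn": "jog_arm", "kwargs": {
  "increments": [
    [-0.124, -0.012, 0, 0],
    [-0.124, -0.012, 0, 0],
    [-0.124, -0.012, 0, 0],
    [-0.12, -0.012, 0, 0],
    [0, 0, 0, 0],
    [0, 0, 0, 0],
    [0, 0, 0, 0],
    [0, 0, 0, 0]
  ]
}}

```text
time_s: 40.3
tcp_pos: [0.7108, -0.0569, 0.2706]
ee_rot: [[-0.992, 0.127, 0.001], [0.127, 0.992, 0.0], [-0.001, 0.0, -1.0]]
wrist_force: [0.4, 0.2, -0.9]
gripper_width: 0.297
gripper_force: 30.0
```

```bash
python3 - <<'E'
from h import *
print(*fm(6));st();seam(.02,-.0495,.0475)
i=eyes.capture("wrist");nose(i,(10,120,235))
E
```

```text
[ 0.4827  0.1686 -0.1383 -0.0621 -0.1554 -0.0047] [0.1802 0.132  0.1582 0.0155 0.0081 0.0112]
t 40.6 tcp [ 0.7107 -0.0569  0.2704] yaw 172.68 j [   8.   36.    5.   -0.  -58. -106.] F [ 0.4  0.1 -0.1] w 25.6 30.0
tip now [ 0.0198 -0.0493  0.0466] units to (0.02, -0.0495, 0.0475) [-0.0096 -0.0134 -0.0455]
10 [(278, 24), (279, 25), (281, 23), (282, 15), (342, 21), (343, 23), (345, 27), (346, 34)]
120 [(280, 19), (281, 30), (283, 20), (284, 19), (340, 16), (341, 25), (343, 23), (344, 30)]
235 [(284, 12), (285, 23), (286, 21), (287, 18), (288, 15), (339, 23), (340, 28), (341, 15)]
```

The tip is at the hinge end, pressed at about 0.9 N, and the wand is still level. I'll lift and go back to the rest.

>>> {"fn": "jog_arm", "kwargs": {
  "increments": [
    [0, 0, -0.3, 0],
    [0, 0, -0.7, 0],
    [0, 0, -1, 0],
    [0, 0, -1, 0],
    [0, 0, -1, 0],
    [0.3, 0.6, -1, 0],
    [0.4, 1, -1, 0],
    [0.4, 1, -0.6, 0],
    [0.45, 1, 0, 0],
    [0.45, 1, 0, 0]
  ]
}}

```text
time_s: 41.65
tcp_pos: [0.6822, 0.0401, 0.4044]
ee_rot: [[-0.992, 0.128, 0.002], [0.128, 0.992, 0.001], [-0.002, 0.001, -1.0]]
wrist_force: [-0.1, 0.2, -1.5]
gripper_width: 0.291
gripper_force: 30.0
```

>>> {"fn": "jog_arm", "kwargs": {
  "increments": [
    [0.45, 1, 0, 0],
    [0.45, 1, 0, 0],
    [0.45, 1, 0, 0],
    [0.45, 1, 0, 0],
    [0.45, 1, 0, 0],
    [0.45, 1, 0, 0],
    [0.45, 1, 0, 0],
    [0.45, 1, 0, 0],
    [0.45, 1, 0, 0],
    [0.45, 0.9, 0, 0]
  ]
}}

```text
time_s: 42.65
tcp_pos: [0.6182, 0.2482, 0.4035]
ee_rot: [[-0.992, 0.127, 0.001], [0.127, 0.992, 0.001], [-0.001, 0.001, -1.0]]
wrist_force: [0.5, -0.2, -2.0]
gripper_width: 0.294
gripper_force: 30.0
```

>>> {"fn": "jog_arm", "kwargs": {
  "increments": [
    [0.3, 0.7, 0, 0],
    [0.13, 0.4, 0, 0],
    [0, 0, 0, 0],
    [0, 0, 0, 0]
  ]
}}

```text
time_s: 43.05
tcp_pos: [0.6131, 0.2699, 0.4023]
ee_rot: [[-0.992, 0.128, -0.0], [0.128, 0.992, -0.0], [0.0, -0.0, -1.0]]
wrist_force: [-0.3, -0.5, -1.0]
gripper_width: 0.299
gripper_force: 30.0
```

```bash
python3 - <<'E'
from h import *
st();go(.613,.271,.0923,172.7)
i=eyes.capture("wrist");nose(i,(10,120,235))
E
```

```text
t 43.05 tcp [0.6131 0.2699 0.4023] yaw 172.66 j [  38.   27.    7.    0.  -71. -135.] F [-0.3 -0.5 -1. ] w 26.0 30.0
units [0.0116 0.0587 7.325 ] turn -0.007902495208579337
10 [(279, 12), (280, 34), (281, 32), (282, 17), (341, 12), (342, 22), (343, 31), (344, 28)]
120 [(280, 19), (281, 31), (283, 23), (284, 22), (340, 20), (341, 25), (343, 26), (344, 29)]
235 [(271, 32), (284, 26), (285, 26), (288, 23), (339, 26), (340, 35), (341, 27), (354, 26)]
```

>>> {"fn": "jog_arm", "kwargs": {
  "increments": [
    [0, 0.06, 0.7, 0],
    [0, 0, 1, 0],
    [0, 0, 1, 0],
    [0, 0, 1, 0],
    [0, 0, 1, 0],
    [0, 0, 1, 0],
    [0, 0, 0.9, 0],
    [0, 0, 0.5, 0],
    [0, 0, 0.2, 0],
    [0, 0, 0, 0]
  ]
}}

```text
time_s: 44.1
tcp_pos: [0.6133, 0.2711, 0.2558]
ee_rot: [[-0.992, 0.128, -0.001], [0.128, 0.992, -0.001], [0.001, -0.001, -1.0]]
wrist_force: [0.2, -0.2, -2.0]
gripper_width: 0.298
gripper_force: 30.0
```

>>> {"fn": "jog_arm", "kwargs": {
  "increments": [
    [0, 0, 0.08, 0],
    [0, 0, 0.07, 0],
    [0, 0, 0, 0]
  ]
}}

```text
time_s: 44.4
tcp_pos: [0.6132, 0.2714, 0.2539]
ee_rot: [[-0.992, 0.127, 0.001], [0.127, 0.992, 0.001], [-0.001, 0.001, -1.0]]
wrist_force: [-0.4, 0.7, -1.0]
gripper_width: 0.298
gripper_force: 30.0
```

>>> {"fn": "jog_arm", "kwargs": {
  "increments": [
    [0, 0, 0.06, 0],
    [0, 0, 0, 0],
    [0, 0, 0, 0]
  ]
}}

```text
time_s: 44.7
tcp_pos: [0.6133, 0.2715, 0.2528]
ee_rot: [[-0.992, 0.127, 0.001], [0.127, 0.992, 0.0], [-0.001, 0.001, -1.0]]
wrist_force: [-0.6, 1.2, 1.0]
gripper_width: 0.296
gripper_force: 30.0
```

>>> {"fn": "jog_arm", "kwargs": {
  "increments": [
    [0, 0, 0, 0],
    [0, 0, 0, 0],
    [0, 0, 0, 0],
    [0, 0, 0, 0],
    [0, 0, 0, 0],
    [0, 0, 0, 0]
  ],
  "grip": 50
}}

```text
time_s: 45.3
tcp_pos: [0.6131, 0.2714, 0.2521]
ee_rot: [[-0.992, 0.127, -0.0], [0.127, 0.992, -0.0], [0.0, -0.0, -1.0]]
wrist_force: [-0.4, -0.8, -0.4]
gripper_width: 0.567
gripper_force: 0.0
```

>>> {"fn": "jog_arm", "kwargs": {
  "increments": [
    [0, 0, -0.4, 0],
    [0, 0, -1, 0],
    [0, 0, -1, 0],
    [0, 0, -1, 0],
    [0, 0, -1, 0],
    [0, 0, -1, 0],
    [0, 0, -0.6, 0],
    [0, 0, 0, 0]
  ]
}}

```text
time_s: 46.1
tcp_pos: [0.6134, 0.2715, 0.3748]
ee_rot: [[-0.992, 0.127, 0.004], [0.127, 0.992, 0.003], [-0.004, 0.003, -1.0]]
wrist_force: [-0.1, -0.6, 0.2]
gripper_width: 0.575
gripper_force: 0.0
```

```bash
python3 - <<'E'
from h import *
s=st();i=eyes.capture("wrist");C=cam("wrist",s)
g=cv2.cvtColor(i,cv2.COLOR_BGR2GRAY).astype(int)
for c in (306,312,318): d=np.abs(np.diff(g[:,c]));print(c,[(int(y),int(d[y])) for y in np.nonzero(d[:260]>14)[0]])
nose(i,(30,100,180))
h=np.array([.6115,.271]);u=np.array([-.992,.127])
for t in (0,.05,.1,.2): print(t,proj(C,[[*(h+u*.137*np.cos(t)),.097-.1*t],[*(h+u*.033),.101]]).round(1).tolist())
eyes.capture("scene");d=eyes.outline_of("scene","wand")[0];ys,xs=np.nonzero(d["mask"]);print(d["conf"],ys.max(),xs[ys==ys.max()])
print(eyes.spot_in("scene","wand")[:1])
b=w(C,(312,193.5),.101);print(b)
E
```

```text
t 46.1 tcp [0.6134 0.2715 0.3748] yaw 172.69 j [  38.   28.    5.    0.  -67. -135.] F [-0.1 -0.6  0.2] w 50.0 0.0
306 [(12, 69), (13, 27), (191, 28), (192, 45), (193, 66), (194, 44)]
312 [(11, 18), (13, 17), (14, 29), (15, 52), (191, 26), (192, 47), (193, 69), (194, 49)]
318 [(11, 17), (14, 17), (21, 34), (22, 25), (191, 23), (192, 42), (193, 67), (194, 50)]
30 [(279, 16), (280, 21), (294, 26), (295, 34), (324, 25), (325, 38), (326, 32), (327, 18)]
100 [(294, 19), (296, 16), (297, 15), (326, 24), (328, 18), (329, 16), (357, 15), (358, 24)]
180 [(262, 36), (263, 54), (264, 35), (297, 41), (298, 40), (325, 25), (326, 38), (327, 36)]
0 [[310.0, 8.0], [310.3, 193.2]]
0.05 [[310.1, 10.6], [310.3, 193.2]]
0.1 [[310.1, 13.8], [310.3, 193.2]]
0.2 [[310.2, 21.6], [310.3, 193.2]]
0.81 320 [418]
[{'centre': [0.6125, 0.2695, 0.0952], 'conf': 0.91}]
[0.5791 0.2762 0.101 ]
```

The wand lies level on the saddles again: end rows and mask match the earlier level lay. The gripper is clear, so I'll hand in.

```bash
python3 -c "
from station import r
print(r.finish_job())"
```

```text
the job is handed in; nothing more can be done
None
```

The job is handed in at 46 s: I traced the groove from clamp bar to hinge, pressing an estimated 0.5–1 N, and the wand lies level on the open rest, though no verdict came back. On the first lay it tipped off the rest nose-down, so I took it to the gas box tilted and may have touched it there (about 1 N). I then re-laid it level and gripped the handle again before tracing.

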